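Hang a lopsided battery sale sign on the counter stand

ROBOT

A 6-joint arm with a two-finger parallel gripper is mounted at the origin on the work surface. World frame = base frame: x ahead of the robot, y to its left, z up, the work surface at z = 0. Lengths are in m, angles in rad, forces in N, time in s.
With the tool pointing down it reaches from about 0.35 to 0.95 m from the base axis. Payload 17.4 kg.
Tool frame: the origin (TCP) lies at the very end of the fingers, on their centre line; the grasp point (between the pads) lies bot.grasp_offset behind it (bot.grasp_offset is the distance from the TCP to the grasp point, in m); z points along the fingers, x is the direction in which the jaws open and shut, and the axes are right-handed (so a half turn about z gives the same grasp; the last joint's range is limited). The gripper opens to 93 mm and grips with 3 to 60 N. Pads are 15 mm wide; open, the fingers measure 128 mm over their backs; the gripper's body (75 mm by 188 mm) begins 65 mm behind the grasp point.
Start: joints at [-1.257, 0.116, 1.442, -0, 1.584, -0.038], TCP at [0.233, -0.634, 0.219] pointing down, gripper open.
Joint ranges: [-2.83, 2.83], [-0.83, 2.19], [0.07, 2.5], [-1.14, 4.28], [0.01, 3], [-2.97, 2.97]. Speed limits (rad/s): [1.89, 1.89, 2.22, 3.14, 3.14, 3.14].

INTERFACE

Orientations are given as a rotation vector (axis times angle).
In Python, from bench import bot gives the robot as it stands.
- The arm moves only by the shell command python3 -m jog 'ROWS'. ROWS is JSON, a list of rows, each an object of numbers: "rx", "ry", "rz": the turn, a rotation vector about the tool's x, y, z in degrees; "x", "y", "z": the shift along the tool's x, y, z in m; "hand": the finger opening in m, from 0 to 0.093. A call has 1 to 10 rows; each row shifts and turns the pose as measured when the row begins, along the tool's axes as they then stand; what a row does not reach is not made up. A row lasts 1/10 s, in which the tool goes at most 50 mm and 8.59 degrees, less where a joint would pass 70% of its speed; a pose out of reach is approached as far as the arm can. A call with a gripper value outside its range is refused whole. The fingers move at their own pace and stop on an object; the grip force is fixed at half the most. Time passes only in rows, so rows that do not move let the fingers close. It gives the time, the measured TCP pose, the force and the opening at its end, in the units of the state.
- bot.state(): the state, without advancing time (a new reading comes with each control period).
- bot.get_image(name): name is "scene" or "top"; returns a dict with "image" (384x512x3 uint8, red, green, blue), "range_z" (384x512 float32, m along the optical axis (not along the pixel's ray), 0 where there is no reading), "fx", "fy", "cx", "cy" (pixels), "origin" and "rotation" of the camera in the world. Camera axes: x right, y down, z forward; pixel columns grow to the right and rows downward; lengths in m; the calibration is good to about 2 mm. A picture is of the moment at which its call begins.
- bot.finish_job(): hands the job in, once; it reports no verdict.
Trained networks look in a picture, given as the dict that the camera call returned (one of the last four; its "shot" number tells which), for a name from the list of things; names that differ only in an ending like _2 or _b are one class to them, and where a whole thing is asked for, a point or a joint stands for the part that bears it (a point fixed in the world has none). Each returns a list of dicts, best first, with "confidence" (0 to 1); they miss things now and then, are a little off and sometimes report something else, mostly with a low value. They report only what shows in the picture. A call takes as long as a camera call. They do not tell look-alikes from the thing itself.
- bot.look_for(target, picture): "at" ([x, y, z] in m, in the coordinates of the camera as it stood for that picture, good to about 4 mm: the middle of the surface that is visible of it).
The state is a dict: "time": time; "joints": joint angles; "joint_vel": joint speeds; "effort": joint torques, N m; "tcp_pos": TCP position; "orientation": TCP orientation; "ft_force": force on the tool from outside, world axes, zero at the start; "torque": the same for the moment, N m; "width": finger opening in m.
Only numpy, scipy, OpenCV 4.12 (cv2) and the standard library are available. Lean on these libraries where they do the work, as an engineer would, in place of code of your own. Each camera call takes 0.05 s, during which the arm holds its last target.

TASK

Lift the red sale sign out of its wooden cradle and hook it level over the bar of the white counter stand, without pressing hard on the stand. Its hidden battery makes it lopsided by an amount you cannot see: with the hook resting on the bar, let the heavy end down until you feel the sign balance, and only then let go, so that it hangs there on its own without swinging. Leave the things around it alone.

Things in the scene. Friction and masses are not known exactly. Their poses are not given: they have to be found in the camera images.
- sign: Red sale sign, about 0.35 kg, standing upright. Origin: centre of its underside; x along its length (yellow end cap at -x, the heavy end, at first away from the robot), y through its thickness, z up. Grey closed trough 240 x 24 x 28 mm (x, y, z), above it a red panel 240 x 8 mm up to z = 85 mm, above that an open aluminium hook and a black grip plate.
- sign_notch (a point): On the sign at x = 0, z = 124.3 mm: where the bar's axis lies when seated in the hook. Hook 14 mm thick in y: a spine at x = -30 to -18 mm carries an inverted V (leaves at 45 deg, inner apex x = 0, z = 130 mm) with its free tip at x = +17, z = 113 mm. The bar comes in sideways (along y), below the tip and above the panel top (z = 85); then lower the sign.
- sign_grip (a point): Centre of the black grip plate on top of the sign (x = 0, y = 0, z = 162 mm of the sign; same axes). The plate measures 110 mm (x) by 10 mm (y), from z = 138 to 186 mm; pinch it across its 10 mm thickness.
- sign_cap (a point): Centre of the yellow end cap of the trough (x = -120, z = 14 mm of the sign). A heavy battery pack is shut in the trough, anywhere between the middle and this cap, and stays put. Hung free, the sign rests with this end down by an angle that differs each time, 32 degrees at most; centre of mass about 95 mm below the bar. The V keeps the bar up to about 40 degrees.
- cradle: Fixed dark wooden cradle, base 150 x 90 x 6 mm, with four blocks up to 22 mm high that hold the sign's trough upright in a 30 mm wide slot; the sign stands 6 mm above the table. Origin: centre of its underside, x along the slot.
- stand: Fixed counter stand, not to be pressed with more than about 20 N: steel base plate 150 x 130 x 10 mm, white post 18 mm thick at y = -85 mm, polished steel bar. Origin: on the table under the bar; y along the bar, x pointing away from the robot. The sign may hang either way round; pass it over the bar's free end along -y.
- bar (a point): Point on the axis of the bar (8 mm thick, level, slippery, 200 mm above the table, along y from the post to its free end), midway between its two red collars (14 mm wide, inner faces at -51 and +56 mm along y from here). Same axes as the stand.
- brush_pot: Blue ceramic brush pot, 72 mm wide, 100 mm high, loose; bystander. Origin: centre of its underside.
- inkstone: Round dark inkstone, 96 mm wide, 18 mm high, loose; bystander. Origin: centre of its underside.
- paperweight: Dark wooden paperweight 30 x 160 x 16 mm with a brass ball on top, loose; bystander. Origin: centre of its underside.
Not all that is in view belongs to the job. There is more than one size of the sign; the job needs the largest.

How it is judged:
On the way, in this order (a step that is already met when the one before it is completed fails the run):
1. the sign is lifted clear of its cradle, in the gripper (height (world z) of sign above 0.045 m and contact force between the fingers and sign above 0.5 N), for 0.2 s.
2. the sign, held level by the gripper (within 0.12 rad), has its hook seated on the bar and bears on it (x of sign_notch in the frame of bar between -0.006 and 0.006 m and z of sign_notch in the frame of bar between -0.006 and 0.006 m and y of sign_notch in the frame of bar between -0.05 and 0.055 m and contact force between sign and stand above 0.3 N and contact force between the fingers and sign above 0.2 N and angle between sign's own z axis and vertical below 0.12 rad), for 0.2 s.
At the end, for the whole second after the job is handed in: The sign hangs on the bar by its hook between the two red collars, the bar within 6 mm of the seat of the V, its weight on the stand, released and at rest (under 60 mm/s and 0.6 rad/s) (x of sign_notch in the frame of bar between -0.006 and 0.006 m and z of sign_notch in the frame of bar between -0.006 and 0.006 m and y of sign_notch in the frame of bar between -0.05 and 0.055 m and contact force between sign and stand above 1 N and contact force between the fingers and sign below 0.05 N and linear speed of sign below 0.06 m/s and angular speed of sign below 0.6 rad/s); the robot touches nothing.
It fails at once if the released sign swings (faster than 0.6 rad/s with no finger on it) (contact force between the fingers and sign below 0.02 N and angular speed of sign above 0.6 rad/s).
It fails at once if the sign is pressed on the stand with more than 20 N (contact force between sign and stand above 20 N).
It fails at once if the robot pushes the stand with more than 20 N (contact force between any of the fingers, the arm and stand above 20 N).
It fails at once if the brush pot, inkstone or paperweight is moved by more than 20 mm (distance of any of brush_pot, inkstone, paperweight from where it was at the start of the episode above 0.02 m).
It also fails if it takes over 67 s, if anything falls off the work surface, if the arm or the gripper's body presses on something with over 40 N, if the wrist force passes 120 N, or if a joint passes its speed limit or range.

## Working session

There is one attempt and no reset: what is moved stays moved. The work goes in short steps, Python scripts to look and compute and a shell command to move; the robot and the scene stay as the last step left them, time stands still between calls to the robot, and variables do not carry over. Pictures are saved under pics/ and viewed, and the job is handed in when it is done.

```bash
ls; mkdir -p pics; cat > h.py <<'E'
import numpy as np, cv2
from bench import bot
def shot(n,f):
    p=bot.get_image(n); cv2.imwrite('pics/'+f,p['image'][:,:,::-1]); return p
def world(p,c): return np.array(p['rotation'])@np.array(c)+np.array(p['origin'])
def cloud(p):
    z=p['range_z']; v,u=np.mgrid[:z.shape[0],:z.shape[1]]
    c=np.stack([(u-p['cx'])/p['fx']*z,(v-p['cy'])/p['fy']*z,z],-1)
    return c@np.array(p['rotation']).T+np.array(p['origin'])
E
python3 - <<'E'
from h import *
print(bot.state(), bot.grasp_offset)
for n in ['scene','top']:
    p=shot(n,n+'0.png'); print(n,p['origin'],p['fx'],np.round(p['rotation'],3).tolist())
    for t in ['sign','sign_grip','sign_cap','cradle','stand','bar','brush_pot','inkstone','paperweight']:
        try:
            for d in bot.look_for(t,p):
                a=d['at']; print(t,round(d['confidence'],2),np.round(world(p,a),3),int(a[0]/a[2]*p['fx']+p['cx']),int(a[1]/a[2]*p['fy']+p['cy']))
        except Exception as e: print(t,e)
E
```

```text
pics
{'time': 0.0, 'joints': array([-1.25676645e+00,  1.16468850e-01,  1.44227094e+00,  6.64985526e-06,
        1.58400509e+00, -3.77994182e-02]), 'joint_vel': array([ 1.81515382e-06,  1.25960345e-04, -9.72464789e-04,  3.69036615e-04,
        3.99345409e-04,  1.08807925e-03]), 'effort': array([-2.02127630e-03, -7.21258092e+01, -6.22614098e+01,  7.79130729e-02,
        2.36098497e-02, -7.74924206e-05]), 'tcp_pos': array([ 0.23254443, -0.63345425,  0.21791321]), 'orientation': array([-2.57535512e+00,  1.79798494e+00,  1.43719326e-03]), 'ft_force': array([-1.08870415,  0.53985805, -0.92858492]), 'torque': array([-0.02184079, -0.02011589, -0.069042  ]), 'width': 0.09320164899518013} 0.0188
scene [ 1.15611248 -0.01771579  1.03665558] 449.531629718999 [-1.927, -1.804, 0.588]
sign 0.92 [2.806 1.632 2.686] 148 138
sign 0.77 [1.773 0.599 1.653] 340 128
sign 0.66 [1.532 0.358 1.412] 308 198
sign_grip 0.85 [1.782 0.608 1.662] 339 128
sign_grip 0.81 [2.806 1.632 2.686] 148 139
sign_grip 0.79 [1.521 0.347 1.401] 311 197
sign_cap 0.91 [1.763 0.589 1.643] 341 128
sign_cap 0.8 [1.522 0.348 1.402] 31
[... 579 characters left out ...]
, -0.24]
sign 0.69 [-1.000e-03 -2.370e-01  1.148e+00] 347 292
sign 0.65 [1.123 0.887 2.272] 168 277
sign 0.34 [0.292 0.056 1.441] 260 244
sign_grip 0.89 [ 0.004 -0.232  1.153] 347 293
sign_grip 0.82 [1.138 0.902 2.287] 166 278
sign_grip 0.62 [0.451 0.216 1.601] 209 214
sign_cap 0.89 [ 0.002 -0.234  1.151] 348 293
sign_cap 0.88 [1.122 0.886 2.272] 168 278
sign_cap 0.83 [0.44  0.204 1.59 ] 209 213
cradle 0.66 [0.413 0.178 1.563] 218 217
stand 0.79 [-0.354 -0.59   0.795] 313 205
bar 0.93 [-0.348 -0.584  0.801] 312 205
brush_pot 0.9 [-0.454 -0.69   0.696] 244 118
inkstone 0.66 [0.298 0.062 1.448] 258 243
inkstone 0.48 [-0.442 -0.678  0.707] 244 119
paperweight 0.63 [-0.111 -0.347  1.038] 206 128
```

Rotation is a rotation vector; fix this.

```bash
cat > h.py <<'E'
import numpy as np, cv2
from scipy.spatial.transform import Rotation as Rn
from bench import bot
def R(p): return Rn.from_rotvec(p['rotation']).as_matrix()
def shot(n,f):
    p=bot.get_image(n); cv2.imwrite('pics/'+f,p['image'][:,:,::-1]); np.savez('pics/'+f[:-4]+'.npz',**{k:p[k] for k in p}); return p
def world(p,c): return R(p)@np.array(c)+np.array(p['origin'])
def cloud(p):
    z=p['range_z']; v,u=np.mgrid[:z.shape[0],:z.shape[1]]
    c=np.stack([(u-p['cx'])/p['fx']*z,(v-p['cy'])/p['fy']*z,z],-1)
    return c@R(p).T+np.array(p['origin'])
def proj(p,w):
    c=R(p).T@(np.array(w)-p['origin']); return c[0]/c[2]*p['fx']+p['cx'],c[1]/c[2]*p['fy']+p['cy']
E
python3 - <<'E'
from h import *
for n in ['scene','top']:
    p=shot(n,n+'1.png'); print(n)
    for t in ['sign','sign_grip','sign_cap','cradle','stand','bar','brush_pot','inkstone','paperweight']:
            for d in bot.look_for(t,p):
                a=d['at']; print(t,round(d['confidence'],2),np.round(world(p,a),3),int(a[0]/a[2]*p['fx']+p['cx']),int(a[1]/a[2]*p['fy']+p['cy']))
E
```

```text
scene
sign 0.91 [0.494 0.158 0.055] 308 197
sign 0.82 [ 0.245 -0.281  0.044] 148 138
sign 0.66 [0.244 0.29  0.045] 340 127
sign_grip 0.93 [ 0.243 -0.28   0.039] 149 139
sign_grip 0.89 [0.495 0.165 0.055] 310 197
sign_grip 0.71 [0.246 0.288 0.038] 339 129
sign_cap 0.9 [0.245 0.294 0.041] 341 128
sign_cap 0.71 [ 0.246 -0.278  0.044] 149 138
sign_cap 0.66 [0.498 0.161 0.057] 309 198
cradle 0.87 [0.471 0.171 0.008] 310 199
stand 0.73 [ 0.526 -0.164  0.011] 187 223
stand 0.39 [0.498 0.161 0.053] 309 198
bar 0.59 [ 0.53  -0.165  0.011] 187 224
brush_pot 0.81 [0.756 0.09  0.062] 294 291
brush_pot 0.42 [0.496 0.161 0.053] 309 198
inkstone 0.79 [0.377 0.014 0.011] 251 175
paperweight 0.68 [0.764 0.229 0.015] 351 298
top
sign 0.83 [0.448 0.175 0.088] 209 213
sign 0.64 [ 0.239 -0.274  0.049] 347 293
sign_grip 0.91 [0.24  0.286 0.048] 168 278
sign_grip 0.74 [0.446 0.174 0.081] 209 214
sign_grip 0.74 [ 0.24  -0.281  0.047] 349 293
sign_grip 0.51 [0.453 0.151 0.006] 219 216
sign_cap 0.89 [0.447 0.173 0.085] 209 214
sign_cap 0.7 [0.241 0.283 0.049] 169 278
sign_cap 0.55 [ 0.238 -0.273  0.044] 346 293
cradle 0.61 [0.446 0.149 0.006] 219 218
cradle 0.51 [0.445 0.174 0.087] 209 214
stand 0.9 [ 0.518 -0.162  0.006] 313 205
bar 0.56 [ 0.514 -0.161  0.007] 313 206
brush_pot 0.86 [0.788 0.092 0.061] 245 118
inkstone 0.64 [0.375 0.011 0.017] 259 243
paperweight 0.82 [0.755 0.221 0.018] 207 129
```

View pics/scene0.png

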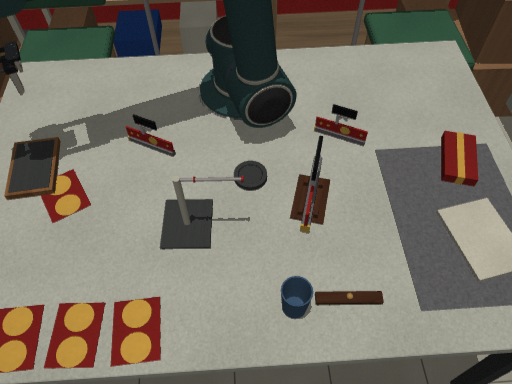

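View pics/top0.png

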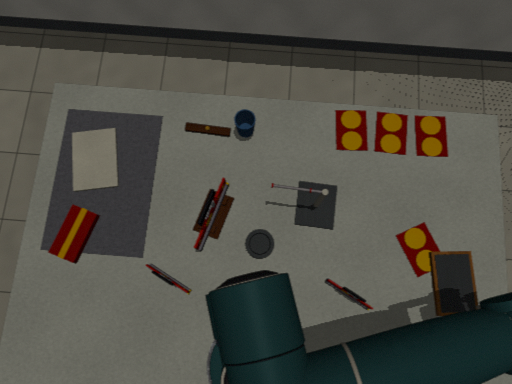

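Three signs: small ones at scene (150,138) and (342,126), and one standing in the cradle at (312,185). The one in the cradle is by far the largest. I'll confirm with a crop and measure from the depth.

```bash
python3 - <<'E'
import numpy as np, cv2
from h import *
class P(dict): pass
for n,(r0,r1,c0,c1) in {'scene':(120,250,150,360),'top':(160,270,180,350)}.items():
    p=dict(np.load(f'pics/{n}1.npz',allow_pickle=True))
    im=p['image'][r0:r1,c0:c1,::-1]; k=3.7
    cv2.imwrite(f'pics/{n}_crop.png',cv2.resize(im,None,fx=k,fy=k,interpolation=cv2.INTER_CUBIC))
    C=cloud(p); x,y,z=C[...,0],C[...,1],C[...,2]; ok=p['range_z']>0
    def box(a,b,c,d,e,f): return ok&(x>a)&(x<b)&(y>c)&(y<d)&(z>e)&(z<f)
    def line(m,t):
        q=C[m]; 
        if len(q)<3: print(t,len(q)); return
        mu=q.mean(0); w=np.linalg.svd(q[:,:2]-mu[:2])[2][0]; s=(q[:,:2]-mu[:2])@w
        print(n,t,len(q),'mean',mu.round(4),'dir',w.round(3),'ang',np.degrees(np.arctan2(w[1],w[0])).round(2),'ends',s.min().round(4),s.max().round(4),'zmin/max',q[:,2].min().round(4),q[:,2].max().round(4))
    line(box(.35,.62,.05,.27,.155,.21),'grip')
    line(box(.35,.62,.05,.27,.185,.21),'griptop')
    line(box(.35,.62,.05,.27,.06,.092),'panel')
    line(box(.35,.62,.05,.27,.01,.04),'trough')
    line(box(.3,.65,-.3,.1,.185,.23),'bar')
    line(box(.42,.62,-.28,-.03,.004,.02),'base')
E
```

```text
scene grip 182 mean [0.466  0.1717 0.1877] dir [ 0.959 -0.285] ang -16.53 ends -0.0677 0.0446 zmin/max 0.1552 0.1955
scene griptop 146 mean [0.4578 0.174  0.192 ] dir [ 0.959 -0.282] ang -16.41 ends -0.0592 0.0531 zmin/max 0.1875 0.1955
scene panel 97 mean [0.5324 0.1524 0.085 ] dir [ 0.959 -0.283] ang -16.47 ends -0.052 0.0396 zmin/max 0.0601 0.092
scene trough 595 mean [0.4767 0.1616 0.0269] dir [ 0.992 -0.125] ang -7.19 ends -0.1319 0.097 zmin/max 0.01 0.0393
scene bar 299 mean [ 0.5267 -0.1052  0.2025] dir [-0.047 -0.999] ang -92.69 ends -0.0938 0.0707 zmin/max 0.1853 0.2097
scene base 2293 mean [ 0.5287 -0.1658  0.0099] dir [ 0.964 -0.265] ang -15.36 ends -0.1248 0.1005 zmin/max 0.004 0.0189
top grip 203 mean [0.4521 0.1754 0.1845] dir [-0.958  0.286] ang 163.38 ends -0.0551 0.0534 zmin/max 0.1558 0.1959
top griptop 136 mean [0.4534 0.1764 0.1911] dir [-0.958  0.288] ang 163.27 ends -0.0535 0.0539 zmin/max 0.1854 0.1959
top panel 224 mean [0.458  0.1736 0.0824] dir [-0.96  0.28] ang 163.72 ends -0.1148 0.1121 zmin/max 0.0605 0.092
top trough 397 mean [0.4484 0.1564 0.026 ] dir [-0.992  0.126] ang 172.76 ends -0.1214 0.1015 zmin/max 0.01 0.0399
top bar 184 mean [ 0.524  -0.0986  0.203 ] dir [-0.06  -0.998] ang -93.43 ends -0.0887 0.0761 zmin/max 0.1894 0.2112
top base 1678 mean [ 0.5169 -0.1655  0.0094] dir [ 0.367 -0.93 ] ang -68.47 ends -0.1453 0.1359 zmin/max 0.004 0.0199
```

View pics/scene_crop.png

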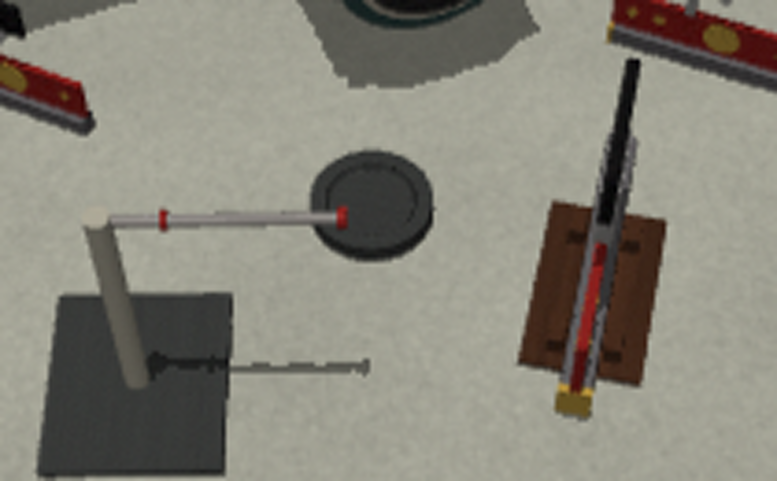

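View pics/top_crop.png

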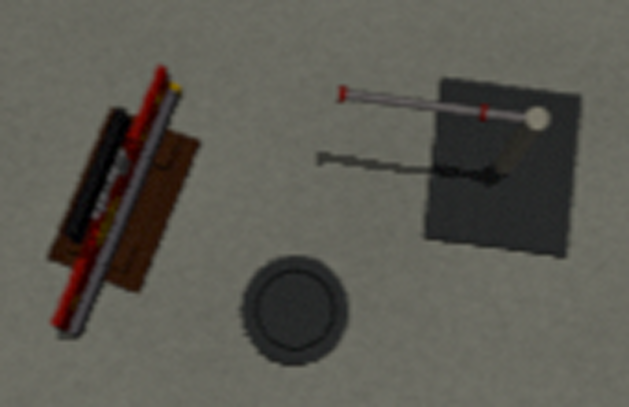

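The crop confirms it. The cradle sign at scene (312,185) has a full-length black plate, and the yellow cap on the far side at (305,228). The bar runs from the post at (178,180) to the free-end collar at (242,179). Next I'll measure the bar and collars precisely.

```bash
python3 - <<'E'
import numpy as np, cv2
from h import *
for n in ['scene','top']:
    p=dict(np.load(f'pics/{n}1.npz',allow_pickle=True))
    C=cloud(p); x,y,z=C[...,0],C[...,1],C[...,2]; ok=p['range_z']>0
    im=p['image'].astype(int); red=(im[...,0]>im[...,1]*1.8+20)
    m=ok&(x>.45)&(x<.6)&(y>-.3)&(y<.05)&(z>.18)&(z<.225)
    q=C[m&red]; 
    for a,b in [(-.3,-.1),(-.1,.1)]:
        s=q[(q[:,1]>a)&(q[:,1]<b)]; print(n,'collar',len(s),s.mean(0).round(4),s.min(0).round(4),s.max(0).round(4))
    s=C[m&~red]; s=s[(s[:,1]>-.14)&(s[:,1]<-.05)&(s[:,2]>.195)]
    f=np.polyfit(s[:,1],s[:,0],1); print('bar x=',f.round(4),'std',np.std(s[:,0]-np.polyval(f,s[:,1])).round(4),'z',s[:,2].mean().round(4),len(s))
    # base plate
    b=ok&(x>.35)&(x<.7)&(y>-.35)&(y<0)&(z>.006)&(z<.014)
    g=b&(im.max(-1)<90); g[:]=g
    (c,wh,a)=cv2.minAreaRect(C[g][:,:2].astype(np.float32)); print('base',c,wh,a,g.sum())
    # post top
    t=C[m&~red]; t=t[t[:,1]<-.175]; print('post',t.min(0).round(3),t.max(0).round(3))
    # grip plate top rect
    g=ok&(x>.35)&(x<.62)&(y>.05)&(y<.27)&(z>.187)&(z<.2); print('plate',cv2.minAreaRect(C[g][:,:2].astype(np.float32)))
s=bot.state(); print(Rn.from_rotvec(s['orientation']).as_matrix().round(3))
E
```

```text
scene collar 9 [ 0.5254 -0.1258  0.2053] [ 0.5202 -0.1275  0.2017] [ 0.5291 -0.1244  0.2091]
scene collar 17 [ 0.5322 -0.0141  0.2054] [ 0.5253 -0.0166  0.2013] [ 0.5392 -0.0113  0.2083]
bar x= [0.0522 0.5318] std 0.002 z 0.2029 119
base (0.4724603593349457, -0.1167653501033783) (0.22508949041366577, 0.2573765516281128) 86.29096221923828 2172
post [ 0.52  -0.176  0.19 ] [ 0.525 -0.175  0.208]
plate ((0.4548925459384918, 0.1749013066291809), (0.00993384700268507, 0.11225684732198715), 73.57960510253906)
top collar 5 [ 0.5221 -0.1246  0.206 ] [ 0.5168 -0.1253  0.2032] [ 0.5279 -0.1243  0.2072]
top collar 3 [ 0.5289 -0.0137  0.2028] [ 0.5258 -0.0139  0.1995] [ 0.5312 -0.0134  0.2057]
bar x= [0.0603 0.5301] std 0.0024 z 0.203 83
base (0.4716152548789978, -0.11732650548219681) (0.22396141290664673, 0.25610798597335815) 86.00553131103516 1332Traceback (most recent call last):
  File "<stdin>", line 18, in <module>
    return umr_minimum(a, axis, None, out, keepdims, initial, where)
ValueError: zero-size array to reduction operation minimum which has no identity
```

```bash
cat >> h.py <<'E'
def Rt(xang,tilt=0):
    "tool z down, tool x at world yaw xang deg, then tilt (deg) about the tool x axis"
    a=np.radians(xang); X=np.array([np.cos(a),np.sin(a),0]); Z=np.array([0,0,-1.]); Y=np.cross(Z,X)
    return np.stack([X,Y,Z],1)@Rn.from_euler('x',tilt,degrees=True).as_matrix()
def rel(pos,Rw):
    s=bot.state(); R0=Rn.from_rotvec(s['orientation']).as_matrix()
    d=np.array(pos)-s['tcp_pos']
    print('t',round(s['time'],2),'tcp',s['tcp_pos'].round(4),'F',s['ft_force'].round(2),'M',s['torque'].round(3),'w',round(s['width'],4))
    print('tool shift',(R0.T@d).round(4),'turn deg',np.degrees(Rn.from_matrix(R0.T@Rw).as_rotvec()).round(2),'| after turn shift',(Rw.T@d).round(4))
    print('R0 cols x',R0[:,0].round(3),'y',R0[:,1].round(3),'z',R0[:,2].round(3))
E
python3 - <<'E'
from h import *
rel([.479,.168,.30],Rt(73.5)); rel([.479,.168,.30],Rt(-106.5))
E
```

```text
t 2.0 tcp [ 0.2326 -0.6337  0.2187] F [-0.25  0.94 -0.49] M [-0.01   0.033  0.027] w 0.0932
tool shift [-0.6677 -0.5076 -0.0814] turn deg [   0.     -0.   -143.34] | after turn shift [ 0.8386  0.0086 -0.0813]
R0 cols x [ 0.345 -0.939  0.   ] y [-0.939 -0.345  0.   ] z [ 0. -0. -1.]
t 2.0 tcp [ 0.2326 -0.6337  0.2187] F [-0.25  0.94 -0.49] M [-0.01   0.033  0.027] w 0.0932
tool shift [-0.6677 -0.5076 -0.0814] turn deg [-0.   -0.   36.66] | after turn shift [-0.8386 -0.0086 -0.0813]
R0 cols x [ 0.345 -0.939  0.   ] y [-0.939 -0.345  0.   ] z [ 0. -0. -1.]
```

```bash
python3 -m jog '[{"z":-0.04,"rz":-8.5},{"z":-0.04,"rz":-8.5},{"z":-0.04,"rz":-8.5},{"rz":-8.5},{"rz":-8.5},{"rz":-8.5},{"rz":-8.5},{"rz":-8.5},{"rz":-8.5},{"rz":-8.5}]' && python3 -m jog '[{"rz":-8.5},{"rz":-8.5},{"rz":-8.5},{"rz":-8.5},{"rz":-8.5},{"rz":-8.5}]'; python3 -c "
from h import *
rel([.479,.168,.31],Rt(73.5)); print(bot.state()['joints'].round(3))"
```

```text
t 2.0 tcp [ 0.2326 -0.6337  0.2187] F [-0.25  0.94 -0.49] M [-0.01   0.033  0.027] w 0.0932
tool shift [-0.6677 -0.5076 -0.0914] turn deg [   0.     -0.   -143.34] | after turn shift [ 0.8386  0.0086 -0.0913]
R0 cols x [ 0.345 -0.939  0.   ] y [-0.939 -0.345  0.   ] z [ 0. -0. -1.]
[-1.257  0.116  1.442 -0.     1.584 -0.038]validation failed for argument at $[0]...
```

```bash
python3 -m jog '[{"x":0,"y":0,"z":-0.04,"rx":0,"ry":0,"rz":-8.5,"hand":0.093}]'; python3 -m jog --help | head -30
```

```text
time: 2.1
tcp_pos: [0.2321, -0.6324, 0.2535]
orientation: [-2.698, 1.6, 0.01]
ft_force: [1.4, -0.7, 0.1]
width: 0.0928invalid input: not JSON, or not a number
```

```bash
python3 -m jog '[{"x":0,"y":0,"z":-0.04,"rx":0,"ry":0,"rz":-8.5,"hand":0.093},{"x":0,"y":0,"z":-0.03,"rx":0,"ry":0,"rz":-8.5,"hand":0.093},{"x":0,"y":0,"z":0,"rx":0,"ry":0,"rz":-8.5,"hand":0.093},{"x":0,"y":0,"z":0,"rx":0,"ry":0,"rz":-8.5,"hand":0.093},{"x":0,"y":0,"z":0,"rx":0,"ry":0,"rz":-8.5,"hand":0.093},{"x":0,"y":0,"z":0,"rx":0,"ry":0,"rz":-8.5,"hand":0.093},{"x":0,"y":0,"z":0,"rx":0,"ry":0,"rz":-8.5,"hand":0.093},{"x":0,"y":0,"z":0,"rx":0,"ry":0,"rz":-8.5,"hand":0.093},{"x":0,"y":0,"z":0,"rx":0,"ry":0,"rz":-8.5,"hand":0.093},{"x":0,"y":0,"z":0,"rx":0,"ry":0,"rz":-8.5,"hand":0.093}]' && python3 -m jog '[{"x":0,"y":0,"z":0,"rx":0,"ry":0,"rz":-8.5,"hand":0.093},{"x":0,"y":0,"z":0,"rx":0,"ry":0,"rz":-8.5,"hand":0.093},{"x":0,"y":0,"z":0,"rx":0,"ry":0,"rz":-8.5,"hand":0.093},{"x":0,"y":0,"z":0,"rx":0,"ry":0,"rz":-8.5,"hand":0.093},{"x":0,"y":0,"z":0,"rx":0,"ry":0,"rz":-8.5,"hand":0.093},{"x":0,"y":0,"z":0,"rx":0,"ry":0,"rz":-8.5,"hand":0.093}]'; python3 -c "
from h import *
rel([.479,.168,.31],Rt(73.5)); print(bot.state()['joints'].round(3))"
```

```text
time: 3.1
tcp_pos: [0.2325, -0.6334, 0.3334]
orientation: [-3.068, -0.676, 0.0]
ft_force: [-0.0, 0.6, 0.0]
width: 0.093
time: 3.7
tcp_pos: [0.2325, -0.6334, 0.3334]
orientation: [-2.468, -1.943, -0.0]
ft_force: [0.1, -0.0, -0.1]
width: 0.0928
t 3.7 tcp [ 0.2325 -0.6334  0.3334] F [ 0.13 -0.03 -0.15] M [ 0.023 -0.135  0.019] w 0.0928
tool shift [0.8368 0.0516 0.0235] turn deg [-0.   -0.01  2.93] | after turn shift [0.8384 0.0087 0.0234]
R0 cols x [0.235 0.972 0.   ] y [ 0.972 -0.235 -0.   ] z [-0.  0. -1.]
[-1.257  0.109  1.265  0.     1.767 -2.591]
```

```bash
python3 -m jog '[{"x":0.046,"y":0.003,"z":0,"rx":0,"ry":0,"rz":2.93,"hand":0.093},{"x":0.048,"y":0,"z":0,"rx":0,"ry":0,"rz":0,"hand":0.093},{"x":0.048,"y":0,"z":0,"rx":0,"ry":0,"rz":0,"hand":0.093},{"x":0.048,"y":0,"z":0,"rx":0,"ry":0,"rz":0,"hand":0.093},{"x":0.048,"y":0,"z":0,"rx":0,"ry":0,"rz":0,"hand":0.093},{"x":0.048,"y":0,"z":0,"rx":0,"ry":0,"rz":0,"hand":0.093},{"x":0.048,"y":0,"z":0,"rx":0,"ry":0,"rz":0,"hand":0.093},{"x":0.048,"y":0,"z":0,"rx":0,"ry":0,"rz":0,"hand":0.093},{"x":0.048,"y":0,"z":0,"rx":0,"ry":0,"rz":0,"hand":0.093},{"x":0.048,"y":0,"z":0,"rx":0,"ry":0,"rz":0,"hand":0.093}]' && python3 -m jog '[{"x":0.048,"y":0,"z":0,"rx":0,"ry":0,"rz":0,"hand":0.093},{"x":0.048,"y":0,"z":0,"rx":0,"ry":0,"rz":0,"hand":0.093},{"x":0.048,"y":0,"z":0,"rx":0,"ry":0,"rz":0,"hand":0.093},{"x":0.048,"y":0,"z":0,"rx":0,"ry":0,"rz":0,"hand":0.093},{"x":0.048,"y":0,"z":0,"rx":0,"ry":0,"rz":0,"hand":0.093},{"x":0.048,"y":0,"z":0,"rx":0,"ry":0,"rz":0,"hand":0.093}]'; python3 -c "
from h import *
rel([.479,.168,.149],Rt(73.5)); print(bot.state()['joints'].round(3))"
```

```text
time: 4.7
tcp_pos: [0.3661, -0.1618, 0.3313]
orientation: [-2.516, -1.879, -0.004]
ft_force: [1.3, -0.4, 0.1]
width: 0.093
time: 5.3
tcp_pos: [0.447, 0.1269, 0.3346]
orientation: [2.514, 1.878, 0.013]
ft_force: [1.2, -0.6, 0.4]
width: 0.093
t 5.3 tcp [0.447  0.1269 0.3346] F [ 1.25 -0.64  0.37] M [-0.021 -0.21   0.061] w 0.093
tool shift [0.0477 0.0176 0.1859] turn deg [ 0.44 -0.25  0.02] | after turn shift [0.0485 0.019  0.1856]
R0 cols x [0.284 0.959 0.004] y [ 0.959 -0.284  0.008] z [ 0.009  0.002 -1.   ]
[ 0.222 -0.357  1.687  0.     1.802 -1.062]
```

```bash
python3 -m jog '[{"x":0.048,"y":0.018,"z":0,"rx":0.44,"ry":-0.25,"rz":0,"hand":0.093},{"x":0,"y":0,"z":0,"rx":0,"ry":0,"rz":0,"hand":0.093}]'; python3 -c "
from h import *
rel([.479,.168,.149],Rt(73.5)); p=shot('scene','s2.png');p=shot('top','t2.png')"
```

```text
time: 5.5
tcp_pos: [0.4769, 0.1719, 0.3338]
orientation: [-2.511, -1.886, 0.002]
ft_force: [0.6, -1.0, -0.3]
width: 0.0929
t 5.5 tcp [0.4769 0.1719 0.3338] F [ 0.63 -0.97 -0.26] M [ 0.02  -0.169 -0.003] w 0.0929
tool shift [-0.0031  0.0034  0.1848] turn deg [-0.09  0.02  0.32] | after turn shift [-0.0031  0.0031  0.1848]
R0 cols x [ 0.279  0.96  -0.   ] y [ 0.96  -0.279 -0.002] z [-0.002  0.    -1.   ]
```

View pics/s2.png

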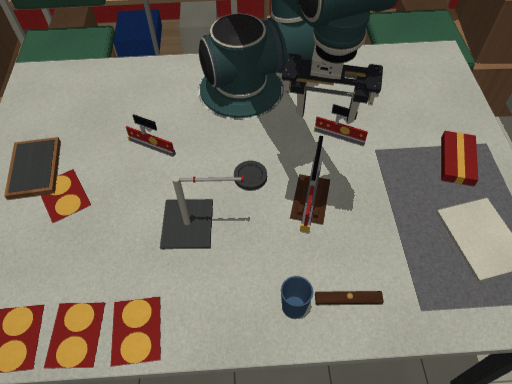

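The picture shows the open gripper at (332,85), about 0.14 m above the sign's plate and still clear of it. Nothing else has moved. Descending.

```bash
python3 -m jog '[{"x":-0.003,"y":0.003,"z":0.045,"rx":0,"ry":0,"rz":0.3,"hand":0.093},{"x":0,"y":0,"z":0.045,"rx":0,"ry":0,"rz":0,"hand":0.093},{"x":0,"y":0,"z":0.03,"rx":0,"ry":0,"rz":0,"hand":0.093},{"x":0,"y":0,"z":0,"rx":0,"ry":0,"rz":0,"hand":0.093},{"x":0,"y":0,"z":0,"rx":0,"ry":0,"rz":0,"hand":0.093}]'; python3 -c "
from h import *
rel([.479,.168,.149],Rt(73.5))"
```

```text
time: 6.1
tcp_pos: [0.4768, 0.16, 0.2171]
orientation: [2.52, 1.869, 0.014]
ft_force: [0.2, -0.5, 0.4]
width: 0.0929
t 6.1 tcp [0.4768 0.16   0.2171] F [ 0.19 -0.51  0.37] M [ 0.095 -0.131  0.007] w 0.0929
tool shift [ 0.008  -0.0009  0.0681] turn deg [ 0.49 -0.25 -0.38] | after turn shift [ 0.0083 -0.0002  0.0681]
R0 cols x [0.29  0.957 0.004] y [ 0.957 -0.29   0.009] z [ 0.009  0.002 -1.   ]
```

```bash
python3 -m jog '[{"x":0.008,"y":-0.001,"z":0,"rx":0.49,"ry":-0.25,"rz":-0.38,"hand":0.093},{"x":0,"y":0,"z":0.02,"rx":0,"ry":0,"rz":0,"hand":0.093},{"x":0,"y":0,"z":0,"rx":0,"ry":0,"rz":0,"hand":0.093}]'; python3 -c "
from h import *
rel([.479,.168,.149],Rt(73.5))"
```

```text
time: 6.4
tcp_pos: [0.4799, 0.1682, 0.2033]
orientation: [2.516, 1.877, 0.01]
ft_force: [-0.2, 0.2, -0.5]
width: 0.0928
t 6.4 tcp [0.4799 0.1682 0.2033] F [-0.21  0.2  -0.46] M [-0.043 -0.086  0.029] w 0.0928
tool shift [-0.0007 -0.0011  0.0543] turn deg [ 0.31 -0.22 -0.05] | after turn shift [-0.0005 -0.0008  0.0543]
R0 cols x [0.285 0.959 0.004] y [ 0.959 -0.285  0.005] z [ 0.006  0.002 -1.   ]
```

```bash
python3 -m jog '[{"x":0,"y":-0.001,"z":0.02,"rx":0.3,"ry":-0.2,"rz":0,"hand":0.093},{"x":0,"y":0,"z":0.02,"rx":0,"ry":0,"rz":0,"hand":0.093},{"x":0,"y":0,"z":0.008,"rx":0,"ry":0,"rz":0,"hand":0.093},{"x":0,"y":0,"z":0,"rx":0,"ry":0,"rz":0,"hand":0.093}]'; python3 -c "
from h import *
rel([.479,.168,.149],Rt(73.5))"
```

```text
time: 6.8
tcp_pos: [0.4811, 0.1698, 0.1591]
orientation: [2.516, 1.878, 0.009]
ft_force: [-0.4, -0.6, 0.2]
width: 0.0928
t 6.8 tcp [0.4811 0.1698 0.1591] F [-0.39 -0.6   0.21] M [ 0.009 -0.224 -0.018] w 0.0928
tool shift [-0.0024 -0.0015  0.0101] turn deg [ 0.26 -0.2  -0.01] | after turn shift [-0.0023 -0.0015  0.0101]
R0 cols x [0.284 0.959 0.003] y [ 0.959 -0.284  0.005] z [ 0.005  0.002 -1.   ]
```

```bash
python3 -m jog '[{"x":-0.002,"y":-0.001,"z":0.01,"rx":0.3,"ry":-0.2,"rz":0,"hand":0.093},{"x":0,"y":0,"z":0,"rx":0,"ry":0,"rz":0,"hand":0.093},{"x":0,"y":0,"z":0,"rx":0,"ry":0,"rz":0,"hand":0.093}]'; python3 -c "
from h import *
rel([.479,.168,.149],Rt(73.5)); p=shot('scene','s3.png');p=shot('top','t3.png')
im=p['image'][160:270,150:290,::-1]; cv2.imwrite('pics/t3c.png',cv2.resize(im,None,fx=4,fy=4))
im=cv2.imread('pics/s3.png')[60:260,230:430]; cv2.imwrite('pics/s3c.png',cv2.resize(im,None,fx=3,fy=3))"
```

```text
time: 7.1
tcp_pos: [0.4802, 0.1684, 0.1505]
orientation: [-2.517, -1.879, -0.001]
ft_force: [0.0, -0.4, 0.0]
width: 0.0933
t 7.1 tcp [0.4802 0.1684 0.1505] F [ 0.02 -0.43  0.02] M [ 0.034 -0.087 -0.02 ] w 0.0933
tool shift [-0.0007 -0.001   0.0015] turn deg [ 0.03 -0.04 -0.01] | after turn shift [-0.0007 -0.001   0.0015]
R0 cols x [0.284 0.959 0.001] y [ 0.959 -0.284  0.   ] z [ 0.001  0.001 -1.   ]
```

View pics/s3c.png

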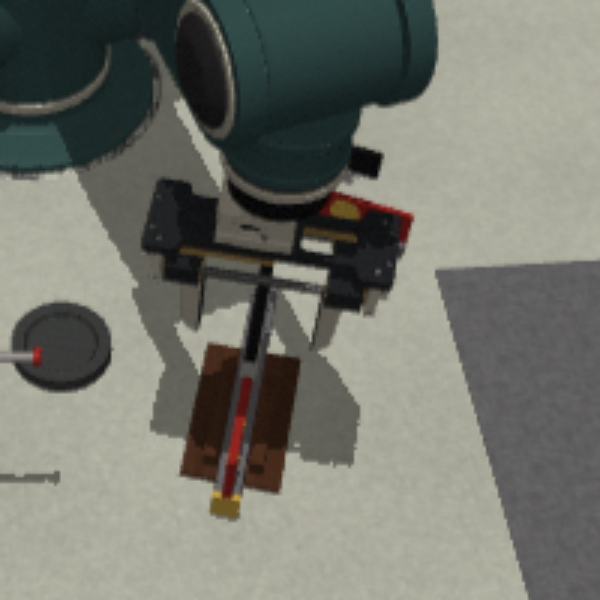

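The plate at crop (258,315) sits midway between the fingers at (190,300) and (322,320). Taking a torque baseline, then closing.

```bash
cat > ft.py <<'E'
from h import *
F=[];M=[];t0=bot.state()['time']
for i in range(8):
    bot.get_image('top'); s=bot.state(); Rw=Rn.from_rotvec(s['orientation']).as_matrix()
    F.append(s['ft_force']); M.append(s['torque'])
F=np.array(F);M=np.array(M)
print('t',round(s['time'],2),'F',F.mean(0).round(3),'sd',F.std(0).round(2),'M',M.mean(0).round(4),'sd',M.std(0).round(3))
print('in tool axes F',(Rw.T@F.mean(0)).round(3),'M',(Rw.T@M.mean(0)).round(4),'tcp',s['tcp_pos'].round(4),'w',round(s['width'],4))
E
python3 ft.py; python3 -m jog '[{"x":0,"y":0,"z":0,"rx":0,"ry":0,"rz":0,"hand":0},{"x":0,"y":0,"z":0,"rx":0,"ry":0,"rz":0,"hand":0},{"x":0,"y":0,"z":0,"rx":0,"ry":0,"rz":0,"hand":0},{"x":0,"y":0,"z":0,"rx":0,"ry":0,"rz":0,"hand":0},{"x":0,"y":0,"z":0,"rx":0,"ry":0,"rz":0,"hand":0},{"x":0,"y":0,"z":0,"rx":0,"ry":0,"rz":0,"hand":0},{"x":0,"y":0,"z":0,"rx":0,"ry":0,"rz":0,"hand":0},{"x":0,"y":0,"z":0,"rx":0,"ry":0,"rz":0,"hand":0},{"x":0,"y":0,"z":0,"rx":0,"ry":0,"rz":0,"hand":0},{"x":0,"y":0,"z":0,"rx":0,"ry":0,"rz":0,"hand":0}]'
```

```text
t 7.6 F [0.145 0.07  0.132] sd [0.37 0.33 0.56] M [ 0.046  -0.1641  0.0037] sd [0.028 0.022 0.018]
in tool axes F [ 0.108  0.119 -0.132] M [-0.1443  0.0907 -0.0038] tcp [0.4799 0.1683 0.1499] w 0.0933
time: 8.6
tcp_pos: [0.48, 0.1684, 0.15]
orientation: [-2.517, -1.879, -0.001]
ft_force: [1.0, -0.0, -0.2]
width: 0.0175
```

```bash
python3 -m jog '[{"x":0,"y":0,"z":0,"rx":0,"ry":0,"rz":0,"hand":0},{"x":0,"y":0,"z":0,"rx":0,"ry":0,"rz":0,"hand":0},{"x":0,"y":0,"z":0,"rx":0,"ry":0,"rz":0,"hand":0},{"x":0,"y":0,"z":0,"rx":0,"ry":0,"rz":0,"hand":0}]'; python3 -c "
from h import *
rel([.479,.168,.149],Rt(73.5))"
```

```text
time: 9.0
tcp_pos: [0.4799, 0.1683, 0.1499]
orientation: [-2.517, -1.879, -0.0]
ft_force: [-0.2, 0.3, 0.2]
width: 0.0097
t 9.0 tcp [0.4799 0.1683 0.1499] F [-0.21  0.28  0.2 ] M [ 0.011 -0.17  -0.083] w 0.0097
tool shift [-0.0006 -0.0008  0.0009] turn deg [-0.   -0.02 -0.01] | after turn shift [-0.0006 -0.0008  0.0009]
R0 cols x [0.284 0.959 0.   ] y [ 0.959 -0.284 -0.   ] z [ 0.  0. -1.]
```

```bash
python3 -m jog '[{"x":0,"y":0,"z":-0.01,"rx":0,"ry":0,"rz":0,"hand":0},{"x":0,"y":0,"z":-0.015,"rx":0,"ry":0,"rz":0,"hand":0},{"x":0,"y":0,"z":-0.02,"rx":0,"ry":0,"rz":0,"hand":0},{"x":0,"y":0,"z":-0.02,"rx":0,"ry":0,"rz":0,"hand":0},{"x":0,"y":0,"z":-0.02,"rx":0,"ry":0,"rz":0,"hand":0},{"x":0,"y":0,"z":-0.015,"rx":0,"ry":0,"rz":0,"hand":0},{"x":0,"y":0,"z":0,"rx":0,"ry":0,"rz":0,"hand":0},{"x":0,"y":0,"z":0,"rx":0,"ry":0,"rz":0,"hand":0}]'; python3 ft.py; python3 -c "
from h import *
rel([.479,.168,.245],Rt(73.5)); p=shot('scene','s4.png');p=shot('top','t4.png')
im=cv2.imread('pics/s4.png')[60:260,230:430]; cv2.imwrite('pics/s4c.png',cv2.resize(im,None,fx=3,fy=3))"
```

```text
time: 9.8
tcp_pos: [0.4792, 0.1682, 0.2584]
orientation: [-2.517, -1.879, 0.0]
ft_force: [-0.0, -0.3, -4.0]
width: 0.0098
t 10.2 F [-0.043 -0.24  -3.671] sd [0.36 0.47 0.36] M [ 0.0452 -0.0807 -0.0002] sd [0.034 0.031 0.027]
in tool axes F [-0.242  0.031  3.671] M [-0.0646  0.0662  0.0002] tcp [0.4792 0.1681 0.258 ] w 0.0099
t 10.2 tcp [0.4792 0.1681 0.258 ] F [ 0.34  0.71 -3.99] M [ 0.101 -0.096 -0.028] w 0.0099
tool shift [-0.0002 -0.0001  0.013 ] turn deg [-0.06  0.01 -0.  ] | after turn shift [-0.0002 -0.0001  0.013 ]
R0 cols x [ 0.284  0.959 -0.   ] y [ 0.959 -0.284 -0.001] z [-0.001  0.    -1.   ]
```

View pics/s4c.png

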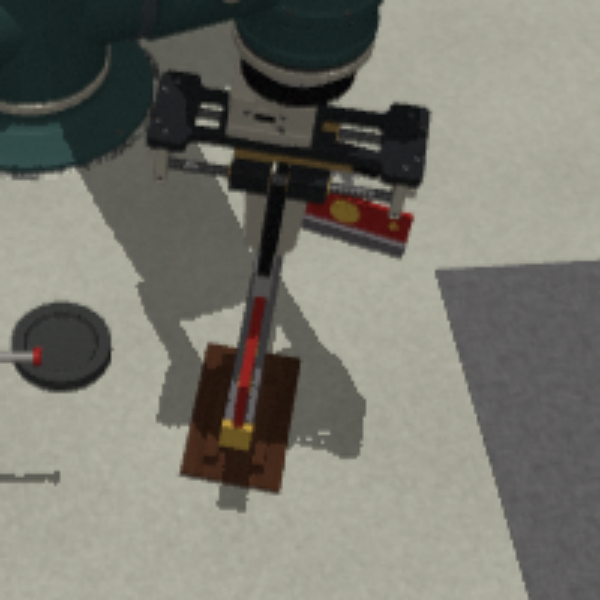

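The sign is lifted clear of the cradle: cap at crop (235,433), its shadow below. About 3.7 N is on the wrist. Checking its level in the grip, and its pose.

```bash
cat > meas.py <<'E'
import sys
from h import *
# fit sign: points on panel/trough in vertical plane, lower/top edges
tag=sys.argv[1]; 
for n in ['scene','top']:
    p=dict(np.load(f'pics/{n[0]}{tag}.npz',allow_pickle=True))
    C=cloud(p); im=p['image'].astype(int); ok=p['range_z']>0
    cx,cy=float(sys.argv[2]),float(sys.argv[3])
    near=ok&(np.hypot(C[...,0]-cx,C[...,1]-cy)<.17)&(C[...,2]>.05)
    red=near&(im[...,0]>2*im[...,1]+15)&(im[...,0]>2*im[...,2]+15)
    yel=near&(im[...,0]>110)&(im[...,1]>80)&(im[...,2]<70)
    gry=near&(C[...,2]<float(sys.argv[4]))&(abs(im[...,0]-im[...,2])<25)
    for t,m in [('red',red),('yel',yel),('trough',gry)]:
        q=C[m]
        if len(q)<4: print(n,t,len(q)); continue
        mu=q.mean(0); 
        w=np.linalg.svd(q-mu)[2][0]; w=w*np.sign(w[0]); s=(q-mu)@w
        print(n,t,len(q),mu.round(4),'min',q.min(0).round(4),'max',q.max(0).round(4),'dir',w.round(3),'pitch',np.degrees(np.arcsin(w[2])).round(1),'yaw',np.degrees(np.arctan2(w[1],w[0])).round(1),'ends',(mu+w*s.min()).round(3),(mu+w*s.max()).round(3))
E
python3 meas.py 4 .456 .175 .150
```

```text
scene red 146 [0.5369 0.1513 0.1941] min [0.4817 0.1383 0.1477] max [0.571  0.2066 0.3539] dir [ 0.792 -0.308 -0.528] pitch -31.9 yaw -21.3 ends [0.447 0.186 0.254] [0.578 0.135 0.167]
scene yel 23 [0.5614 0.1441 0.1516] min [0.5178 0.131  0.1381] max [0.5719 0.1918 0.3603] dir [ 0.203 -0.224 -0.953] pitch -72.4 yaw -47.8 ends [0.517 0.193 0.36 ] [0.564 0.141 0.138]
scene trough 282 [0.4851 0.1667 0.142 ] min [0.3688 0.1351 0.1163] max [0.5615 0.2125 0.1475] dir [ 0.954 -0.299  0.003] pitch 0.2 yaw -17.4 ends [0.366 0.204 0.142] [0.56  0.143 0.142]
top red 38 [0.4479 0.1757 0.1854] min [0.421 0.167 0.141] max [0.4723 0.1886 0.203 ] dir [ 0.666 -0.254 -0.701] pitch -44.5 yaw -20.8 ends [0.426 0.184 0.208] [0.479 0.164 0.152]
top yel 0
top trough 62 [0.4654 0.1636 0.1373] min [0.4353 0.1311 0.115 ] max [0.5643 0.1774 0.1469] dir [ 0.954 -0.293 -0.068] pitch -3.9 yaw -17.1 ends [0.434 0.173 0.14 ] [0.566 0.133 0.13 ]
```

View pics/t4.png

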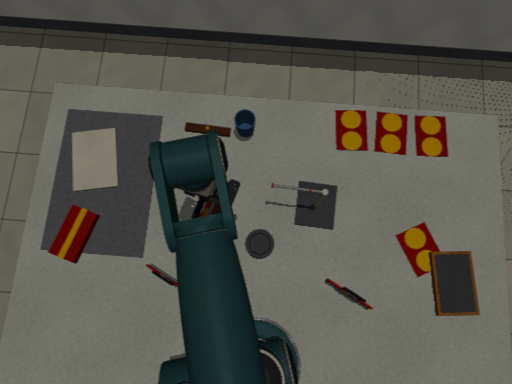

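Trough pitch is 0.2°, so the sign is level and has not slipped. Its underside at 0.114 m matches the lift. Next: over to the front of the bar's free end, with a 13.3° turn.

```bash
python3 -c "
from h import *
rel([.560,.0586,.245],Rt(86.8))"
```

```text
t 10.3 tcp [0.4792 0.1682 0.2583] F [ 0.23  0.14 -3.7 ] M [ 0.032 -0.033 -0.066] w 0.0099
tool shift [-0.0821  0.1086  0.0132] turn deg [-5.00e-02 -1.00e-02 -1.33e+01] | after turn shift [-0.1049  0.0868  0.0133]
R0 cols x [0.284 0.959 0.   ] y [ 0.959 -0.284 -0.001] z [-0.001  0.    -1.   ]
```

```bash
python3 -m jog '[{"x":0,"y":0,"z":0.002,"rx":0,"ry":0,"rz":-3,"hand":0},{"x":0,"y":0,"z":0.002,"rx":0,"ry":0,"rz":-4,"hand":0},{"x":0,"y":0.01,"z":0.002,"rx":0,"ry":0,"rz":-4,"hand":0},{"x":-0.01,"y":0.02,"z":0.002,"rx":0,"ry":0,"rz":-2.3,"hand":0},{"x":-0.02,"y":0.02,"z":0.002,"rx":0,"ry":0,"rz":0,"hand":0},{"x":-0.02,"y":0.02,"z":0.002,"rx":0,"ry":0,"rz":0,"hand":0},{"x":-0.02,"y":0.01,"z":0.001,"rx":0,"ry":0,"rz":0,"hand":0},{"x":-0.015,"y":0,"z":0,"rx":0,"ry":0,"rz":0,"hand":0},{"x":0,"y":0,"z":0,"rx":0,"ry":0,"rz":0,"hand":0}]';python3 -c "
from h import *
rel([.560,.0586,.245],Rt(86.8)); print(bot.state()['joints'].round(3))"
```

```text
time: 11.2
tcp_pos: [0.5567, 0.0746, 0.2438]
orientation: [-2.268, -2.171, 0.001]
ft_force: [-0.1, -1.0, -2.2]
width: 0.0095
t 11.2 tcp [0.5567 0.0746 0.2438] F [-0.12 -1.02 -2.15] M [-0.081 -0.092 -0.113] w 0.0095
tool shift [-0.0159  0.004  -0.0012] turn deg [-0.11 -0.03  0.68] | after turn shift [-0.0158  0.0042 -0.0012]
R0 cols x [0.044 0.999 0.001] y [ 0.999 -0.044 -0.002] z [-0.002  0.001 -1.   ]
[ 8.700e-02 -1.360e-01  1.651e+00  1.000e-03  1.628e+00 -1.439e+00]
```

```bash
python3 -m jog '[{"x":-0.016,"y":0.004,"z":-0.001,"rx":0,"ry":0,"rz":0.68,"hand":0},{"x":0,"y":0,"z":0,"rx":0,"ry":0,"rz":0,"hand":0},{"x":0,"y":0,"z":0,"rx":0,"ry":0,"rz":0,"hand":0}]'; python3 -c "
from h import *
rel([.560,.0586,.245],Rt(86.8)); p=shot('scene','s5.png');p=shot('top','t5.png')
im=cv2.imread('pics/s5.png')[100:260,150:350]; cv2.imwrite('pics/s5c.png',cv2.resize(im,None,fx=4,fy=4,interpolation=2))
im=cv2.imread('pics/t5.png')[120:280,170:370]; cv2.imwrite('pics/t5c.png',cv2.resize(im,None,fx=4,fy=4,interpolation=2))"; python3 meas.py 5 .534 .06 .138
```

```text
time: 11.5
tcp_pos: [0.5589, 0.0592, 0.2451]
orientation: [-2.281, -2.157, 0.0]
ft_force: [0.7, 0.2, -4.2]
width: 0.01
t 11.5 tcp [0.5589 0.0592 0.2451] F [ 0.68  0.16 -4.23] M [ 0.13  -0.065  0.027] w 0.01
tool shift [-0.0006  0.0012  0.0001] turn deg [-0.1  -0.09 -0.02] | after turn shift [-0.0006  0.0012  0.0001]
R0 cols x [0.056 0.998 0.002] y [ 0.998 -0.056 -0.002] z [-0.002  0.002 -1.   ]
scene red 185 [0.6086 0.049  0.1807] min [ 0.5259 -0.0166  0.1276] max [0.6534 0.0652 0.208 ] dir [ 0.91   0.346 -0.227] pitch -13.1 yaw 20.8 ends [0.514 0.013 0.204] [0.655 0.067 0.169]
scene yel 30 [0.6494 0.053  0.1279] min [0.6444 0.0423 0.1086] max [0.6534 0.0656 0.133 ] dir [0.006 0.98  0.198] pitch 11.4 yaw 89.6 ends [0.649 0.039 0.125] [0.649 0.066 0.131]
scene trough 289 [0.5705 0.0548 0.1284] min [0.4775 0.0432 0.1028] max [0.6437 0.0726 0.1373] dir [ 1.    -0.016  0.007] pitch 0.4 yaw -0.9 ends [0.478 0.056 0.128] [0.644 0.054 0.129]
top red 0
top yel 0
top trough 28 [0.5617 0.0522 0.1281] min [0.548  0.0485 0.1051] max [0.5765 0.057  0.1353] dir [ 0.996 -0.085  0.023] pitch 1.3 yaw -4.9 ends [0.548 0.053 0.128] [0.577 0.051 0.128]
```

View pics/s5c.png

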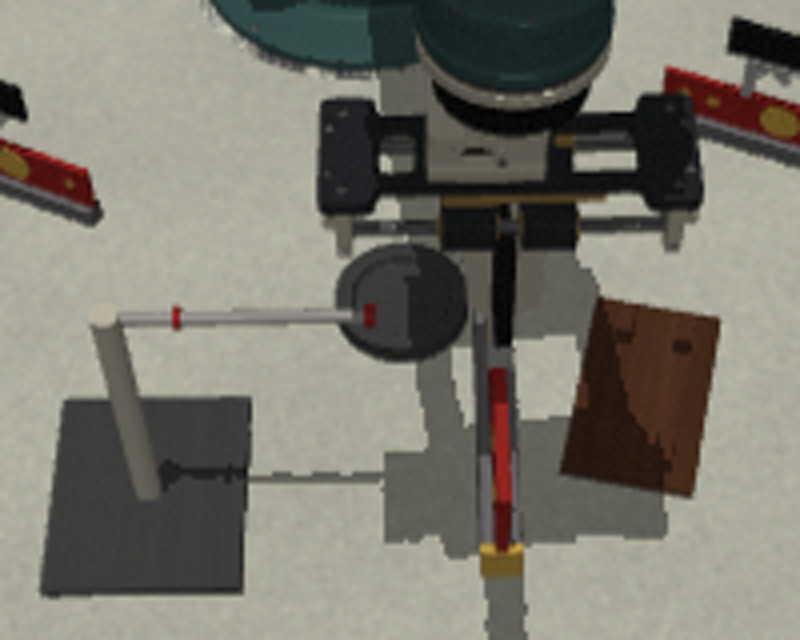

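View pics/t5c.png

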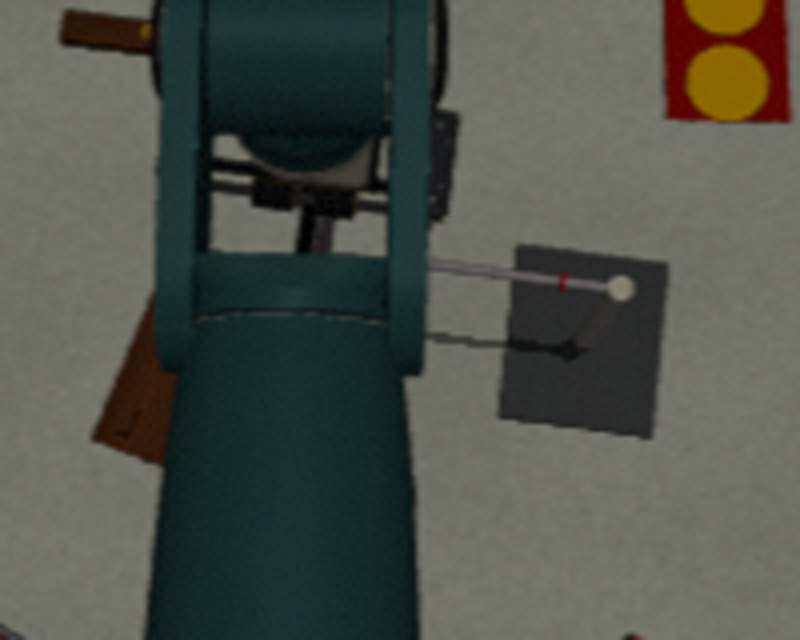

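The bar, with its collar at crop (370,315), points at the hook window. The sign is square to it, origin x ≈ 0.5336 m (wanted 0.534) and underside at 0.1005 m. Sliding it over along -x of the tool.

```bash
python3 -m jog '[{"x":-0.015,"y":0.001,"z":0,"rx":0,"ry":0,"rz":0,"hand":0},{"x":-0.02,"y":0,"z":0,"rx":0,"ry":0,"rz":0,"hand":0},{"x":-0.02,"y":0,"z":0,"rx":0,"ry":0,"rz":0,"hand":0},{"x":0,"y":0,"z":0,"rx":0,"ry":0,"rz":0,"hand":0}]'; python3 -c "
from h import *
rel([.5530,-.0664,.245],Rt(86.8))"
```

```text
time: 12.0
tcp_pos: [0.5562, 0.0032, 0.2453]
orientation: [-2.277, -2.162, 0.0]
ft_force: [0.8, -0.5, -2.6]
width: 0.0097
t 12.0 tcp [0.5562 0.0032 0.2453] F [ 0.77 -0.51 -2.61] M [-0.032 -0.12  -0.033] w 0.0097
tool shift [-0.0697  0.0003  0.0002] turn deg [-0.08 -0.07  0.25] | after turn shift [-0.0697  0.0007  0.0003]
R0 cols x [0.051 0.999 0.001] y [ 0.999 -0.051 -0.001] z [-0.001  0.001 -1.   ]
```

```bash
python3 -m jog '[{"x":-0.018,"y":0.0005,"z":0,"rx":0,"ry":0,"rz":0.25,"hand":0},{"x":-0.018,"y":0,"z":0,"rx":0,"ry":0,"rz":0,"hand":0},{"x":-0.018,"y":0,"z":0,"rx":0,"ry":0,"rz":0,"hand":0},{"x":0,"y":0,"z":0,"rx":0,"ry":0,"rz":0,"hand":0},{"x":0,"y":0,"z":0,"rx":0,"ry":0,"rz":0,"hand":0}]'; python3 -c "
from h import *
rel([.5530,-.0664,.245],Rt(86.8)); p=shot('scene','s6.png');p=shot('top','t6.png')
im=cv2.imread('pics/s6.png')[100:260,130:330]; cv2.imwrite('pics/s6c.png',cv2.resize(im,None,fx=4,fy=4,interpolation=2))"; python3 meas.py 6 .527 -.06 .138
```

```text
time: 12.5
tcp_pos: [0.5534, -0.0519, 0.2453]
orientation: [-2.28, -2.158, -0.001]
ft_force: [-0.1, 0.8, -3.7]
width: 0.0097
t 12.5 tcp [ 0.5534 -0.0519  0.2453] F [-0.14  0.77 -3.65] M [ 0.123 -0.025  0.046] w 0.0097
tool shift [-0.0145  0.0004  0.0003] turn deg [-0.06 -0.11  0.04] | after turn shift [-0.0145  0.0005  0.0003]
R0 cols x [0.055 0.998 0.002] y [ 0.998 -0.055 -0.001] z [-0.001  0.002 -1.   ]
scene red 220 [ 0.5995 -0.0536  0.1797] min [ 0.5209 -0.1272  0.1372] max [ 0.6464 -0.0113  0.2103] dir [ 0.974 -0.059 -0.218] pitch -12.6 yaw -3.4 ends [ 0.521 -0.049  0.197] [ 0.653 -0.057  0.168]
scene yel 28 [ 0.6456 -0.0574  0.1237] min [ 0.6417 -0.0682  0.1036] max [ 0.6481 -0.0447  0.1333] dir [ 0.037 -0.418 -0.908] pitch -65.2 yaw -85.0 ends [ 0.645 -0.053  0.134] [ 0.646 -0.066  0.105]
scene trough 408 [ 0.5522 -0.0884  0.1164] min [ 0.4109 -0.1761  0.05  ] max [ 0.6397 -0.0323  0.1368] dir [0.404 0.877 0.26 ] pitch 15.0 yaw 65.3 ends [ 0.51  -0.179  0.09 ] [ 0.583 -0.022  0.136]
top red 1
top yel 0
top trough 31 [ 0.5425 -0.0905  0.1188] min [ 0.5115 -0.1715  0.0577] max [ 0.5716 -0.039   0.1377] dir [0.359 0.917 0.173] pitch 10.0 yaw 68.6 ends [ 0.509 -0.176  0.103] [ 0.563 -0.038  0.129]
```

View pics/s6c.png

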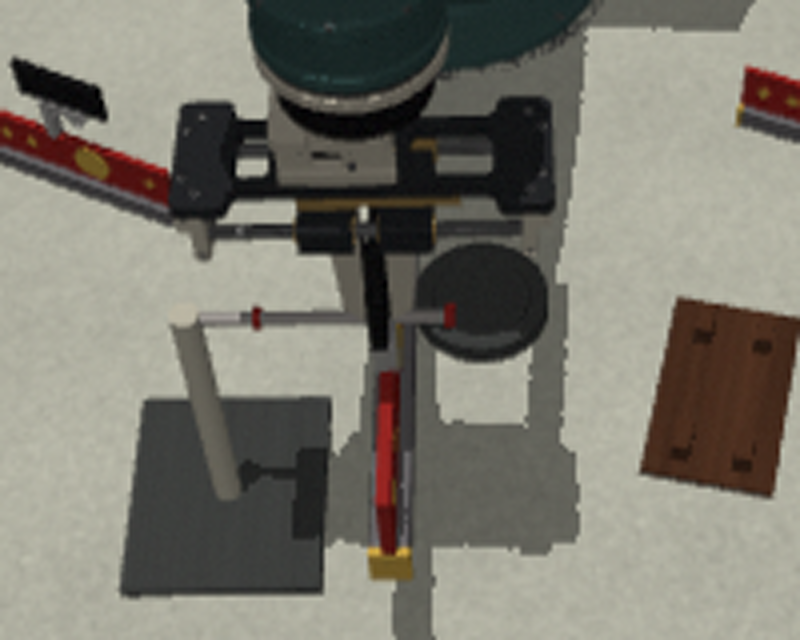

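The bar passes through the hook, between the collars at crop (257,318) and (449,315), with no contact force. Moving 12 mm further in, then lowering.

```bash
python3 -m jog '[{"x":-0.012,"y":0.0005,"z":0.002,"rx":0,"ry":0,"rz":0,"hand":0},{"x":0,"y":0,"z":0.008,"rx":0,"ry":0,"rz":0,"hand":0},{"x":0,"y":0,"z":0.006,"rx":0,"ry":0,"rz":0,"hand":0},{"x":0,"y":0,"z":0,"rx":0,"ry":0,"rz":0,"hand":0},{"x":0,"y":0,"z":0,"rx":0,"ry":0,"rz":0,"hand":0}]'; python3 -c "
from h import *
rel([.5530,-.0664,.2197],Rt(86.8))"
```

```text
time: 13.1
tcp_pos: [0.5532, -0.0631, 0.2272]
orientation: [-2.277, -2.16, -0.001]
ft_force: [-0.0, 0.1, -3.0]
width: 0.0096
t 13.1 tcp [ 0.5532 -0.0631  0.2272] F [-0.02  0.13 -3.03] M [ 0.05  -0.062 -0.029] w 0.0096
tool shift [-0.0034  0.      0.0075] turn deg [-0.1  -0.12  0.19] | after turn shift [-0.0034  0.      0.0075]
R0 cols x [0.053 0.999 0.002] y [ 0.999 -0.053 -0.002] z [-0.002  0.002 -1.   ]
```

```bash
python3 ft.py; python3 -m jog '[{"x":-0.003,"y":0,"z":0.004,"rx":-0.1,"ry":-0.1,"rz":0.2,"hand":0},{"x":0,"y":0,"z":0,"rx":0,"ry":0,"rz":0,"hand":0},{"x":0,"y":0,"z":0.0015,"rx":0,"ry":0,"rz":0,"hand":0},{"x":0,"y":0,"z":0,"rx":0,"ry":0,"rz":0,"hand":0}]'; python3 ft.py
```

```text
t 13.5 F [-0.02  -0.045 -3.524] sd [0.49 0.31 0.36] M [ 0.0579 -0.0623 -0.009 ] sd [0.022 0.024 0.033]
in tool axes F [-0.053 -0.014  3.524] M [-0.0592  0.0611  0.0088] tcp [ 0.5533 -0.0632  0.2277] w 0.0098
time: 13.9
tcp_pos: [0.5531, -0.0665, 0.2217]
orientation: [2.283, 2.157, 0.001]
ft_force: [0.6, -0.4, -2.7]
width: 0.0097
t 14.3 F [-0.16  -0.035 -3.434] sd [0.47 0.28 0.23] M [ 0.0621 -0.0738 -0.0063] sd [0.033 0.028 0.02 ]
in tool axes F [-0.044 -0.162  3.434] M [-0.0702  0.0661  0.0063] tcp [ 0.5532 -0.0665  0.2221] w 0.0099
```

```bash
python3 -m jog '[{"x":0,"y":0,"z":0.0015,"rx":0,"ry":0,"rz":0,"hand":0},{"x":0,"y":0,"z":0.001,"rx":0,"ry":0,"rz":0,"hand":0},{"x":0,"y":0,"z":0,"rx":0,"ry":0,"rz":0,"hand":0}]'; python3 ft.py
```

```text
time: 14.6
tcp_pos: [0.5534, -0.0665, 0.2197]
orientation: [2.282, 2.157, 0.002]
ft_force: [0.4, -0.1, -1.8]
width: 0.0096
t 15.0 F [ 1.481 -0.043 -2.784] sd [0.43 0.3  0.41] M [ 0.0266 -0.3207  0.0011] sd [0.043 0.043 0.028]
in tool axes F [0.04  1.476 2.787] M [-0.3187  0.0446 -0.001 ] tcp [ 0.5534 -0.0665  0.2197] w 0.0092
```

```bash
python3 -m jog '[{"x":0,"y":0.001,"z":0.0005,"rx":0,"ry":0,"rz":0,"hand":0},{"x":0,"y":0,"z":0,"rx":0,"ry":0,"rz":0,"hand":0}]'; python3 ft.py
```

```text
time: 15.2
tcp_pos: [0.5538, -0.0665, 0.2194]
orientation: [2.283, 2.158, 0.0]
ft_force: [-0.9, 0.5, -1.1]
width: 0.0096
t 15.6 F [-3.059  0.248  0.178] sd [0.44 0.39 0.45] M [ 0.1125  0.6341 -0.0072] sd [0.033 0.078 0.02 ]
in tool axes F [ 0.075 -3.068 -0.18 ] M [0.6394 0.0765 0.0072] tcp [ 0.5539 -0.0665  0.2194] w 0.0101
```

Seated, level, about 3.7 N on the bar. That is below the limit, and the lateral 3 N shows both leaves touching. From the wrist moments the centre of mass is about 48 mm off centre, so I expect balance near 27°. I'll rotate about the bar (per degree: +0.34 mm tool y, +0.45 mm tool z) with force checks.

```bash
cat > ft.py <<'E'
from h import *
import sys
N=int(sys.argv[1]) if len(sys.argv)>1 else 8
F=[];M=[]
for i in range(N):
    bot.get_image('top'); s=bot.state(); Rw=Rn.from_rotvec(s['orientation']).as_matrix()
    F.append(s['ft_force']); M.append(s['torque'])
F=np.mean(F,0);M=np.mean(M,0)
tilt=np.degrees(np.arctan2(Rw[2,1],-Rw[2,2]))  # tool y z-component
f=Rw.T@F; m=Rw.T@M
b=s['tcp_pos']+Rw@np.array([0,-.0257,.0197])
f0=Rw.T@np.array([.145,.07,.132])
fy,fz=f[1]-f0[1],f[2]-f0[2]
print('t',round(s['time'],2),'tilt(down+)',(-tilt).round(2),'F world',F.round(2),'Ftool',f.round(2),'Mtool',m.round(3),'tcp',s['tcp_pos'].round(4),'notch',b.round(4),'w',round(s['width'],4))
print('moment about bar',round(m[0]+.15-(-.0257*fz-.194*fy),3))
E
python3 -m jog '[{"x":0,"y":0.0003,"z":0.0009,"rx":2,"ry":0,"rz":0,"hand":0},{"x":0,"y":0.0007,"z":0.0009,"rx":2,"ry":0,"rz":0,"hand":0},{"x":0,"y":0,"z":0,"rx":0,"ry":0,"rz":0,"hand":0}]'; python3 ft.py 4
```

```text
time: 15.9
tcp_pos: [0.5552, -0.0666, 0.2174]
orientation: [-2.245, -2.122, 0.075]
ft_force: [-3.0, 0.9, -1.4]
width: 0.0099
t 16.1 tilt(down+) 3.92 F world [-0.41 -0.19 -2.85] Ftool [-0.21 -0.2   2.87] Mtool [-0.107  0.041  0.009] tcp [ 0.5549 -0.0666  0.2177] notch [ 0.528  -0.065   0.1998] w 0.0098
moment about bar 0.056
```

```bash
python3 -m jog '[{"x":0,"y":0.0007,"z":0.0011,"rx":2,"ry":0,"rz":0,"hand":0},{"x":0,"y":0.0007,"z":0.0009,"rx":2,"ry":0,"rz":0,"hand":0},{"x":0,"y":0.0007,"z":0.0009,"rx":2,"ry":0,"rz":0,"hand":0},{"x":0,"y":0,"z":0,"rx":0,"ry":0,"rz":0,"hand":0}]'; python3 ft.py 8
```

```text
time: 16.5
tcp_pos: [0.5567, -0.0667, 0.2146]
orientation: [-2.185, -2.064, 0.186]
ft_force: [0.3, 0.5, -3.5]
width: 0.01
t 16.9 tilt(down+) 10.09 F world [ 0.04  0.06 -3.49] Ftool [0.07 0.65 3.43] Mtool [-0.343  0.05  -0.014] tcp [ 0.5562 -0.0666  0.2155] notch [ 0.5275 -0.065   0.2006] w 0.0102
moment about bar 0.003
```

```bash
python3 -m jog '[{"x":0,"y":0.0007,"z":0.0012,"rx":2,"ry":0,"rz":0,"hand":0},{"x":0,"y":0.0007,"z":0.0012,"rx":2,"ry":0,"rz":0,"hand":0},{"x":0,"y":0.0007,"z":0.0009,"rx":2,"ry":0,"rz":0,"hand":0},{"x":0,"y":0.0007,"z":0.0009,"rx":2,"ry":0,"rz":0,"hand":0},{"x":0,"y":0,"z":0,"rx":0,"ry":0,"rz":0,"hand":0}]'; python3 ft.py 8
```

```text
time: 17.4
tcp_pos: [0.5582, -0.0668, 0.2105]
orientation: [-2.097, -1.981, 0.328]
ft_force: [0.2, -0.6, -4.2]
width: 0.01
t 17.8 tilt(down+) 18.54 F world [-0.08  0.06 -3.65] Ftool [0.06 1.08 3.49] Mtool [-0.559  0.059 -0.039] tcp [ 0.5577 -0.0668  0.2118] notch [ 0.5272 -0.065   0.2013] w 0.0098
moment about bar -0.123
```

```bash
python3 -m jog '[{"x":0,"y":0.0009,"z":0.001,"rx":2.1,"ry":0,"rz":0,"hand":0},{"x":0,"y":0.0009,"z":0.001,"rx":2.1,"ry":0,"rz":0,"hand":0},{"x":0,"y":0.0009,"z":0.001,"rx":2.1,"ry":0,"rz":0,"hand":0},{"x":0,"y":0.0009,"z":0.001,"rx":2.1,"ry":0,"rz":0,"hand":0},{"x":0,"y":0,"z":0,"rx":0,"ry":0,"rz":0,"hand":0}]'; python3 ft.py 8
```

```text
time: 18.3
tcp_pos: [0.5593, -0.0669, 0.2084]
orientation: [-2.009, -1.897, 0.457]
ft_force: [0.5, -0.1, -3.8]
width: 0.0095
t 18.7 tilt(down+) 26.86 F world [-0.33 -0.02 -3.39] Ftool [-0.03  1.24  3.18] Mtool [-0.773  0.048 -0.027] tcp [ 0.5591 -0.0669  0.2094] notch [ 0.5273 -0.0651  0.2034] w 0.0096
moment about bar -0.309
```

```bash
python3 -m jog '[{"x":0,"y":0.0009,"z":0.0012,"rx":0,"ry":0,"rz":0,"hand":0},{"x":0,"y":0.0009,"z":0.0012,"rx":0,"ry":0,"rz":0,"hand":0},{"x":0,"y":0,"z":0,"rx":0,"ry":0,"rz":0,"hand":0}]'; python3 ft.py 6
```

```text
time: 19.0
tcp_pos: [0.5595, -0.0669, 0.2065]
orientation: [-2.012, -1.899, 0.454]
ft_force: [-0.3, 0.2, -3.7]
width: 0.0098
t 19.3 tilt(down+) 26.8 F world [-0.24 -0.06 -3.81] Ftool [-0.07  1.5   3.51] Mtool [-0.758  0.032 -0.015] tcp [ 0.5596 -0.067   0.2067] notch [ 0.5278 -0.0651  0.2007] w 0.0098
moment about bar -0.235
```

```bash
python3 -m jog '[{"x":0,"y":0.0004,"z":0.0008,"rx":0,"ry":0,"rz":0,"hand":0},{"x":0,"y":0.0002,"z":0.0004,"rx":0,"ry":0,"rz":0,"hand":0}]'; python3 ft.py 6;python3 -m jog '[{"x":0,"y":0.0002,"z":0.0004,"rx":0,"ry":0,"rz":0,"hand":0}]'; python3 ft.py 6
```

```text
time: 19.5
tcp_pos: [0.5596, -0.0669, 0.2053]
orientation: [-2.012, -1.9, 0.454]
ft_force: [0.4, -0.4, -3.4]
width: 0.0098
t 19.8 tilt(down+) 26.79 F world [ 0.08 -0.01 -3.65] Ftool [-0.    1.72  3.23] Mtool [-0.75  0.04 -0.03] tcp [ 0.5597 -0.0669  0.2055] notch [ 0.5279 -0.0651  0.1995] w 0.0098
moment about bar -0.192
time: 19.9
tcp_pos: [0.5597, -0.067, 0.2051]
orientation: [-2.012, -1.9, 0.453]
ft_force: [-0.0, -1.2, -0.6]
width: 0.0097
t 20.2 tilt(down+) 26.78 F world [-0.1  -0.14 -1.56] Ftool [-0.14  0.62  1.44] Mtool [-0.516  0.043 -0.026] tcp [ 0.5596 -0.067   0.2052] notch [ 0.5279 -0.0652  0.1992] w 0.01
moment about bar -0.217
```

Seated at 26.8° with about 2 N on the bar, no side force, and the moment about the bar near zero once the tilt-dependent gripper offset is allowed for. Putting the rest of the weight on the bar, then easing the grip in tiny steps so friction damps whatever imbalance is left.

```bash
python3 -m jog '[{"x":0,"y":0.0001,"z":0.0003,"rx":0,"ry":0,"rz":0,"hand":0}]'; python3 ft.py 6; python3 -c "
from h import *
p=shot('scene','s7.png'); p=shot('top','t7.png')
im=cv2.imread('pics/s7.png')[100:260,130:330]; cv2.imwrite('pics/s7c.png',cv2.resize(im,None,fx=4,fy=4,interpolation=2))"
```

```text
time: 20.3
tcp_pos: [0.5596, -0.067, 0.2051]
orientation: [-2.012, -1.9, 0.453]
ft_force: [0.7, -0.8, 1.7]
width: 0.0098
t 20.6 tilt(down+) 26.77 F world [ 0.06 -0.1   1.28] Ftool [-0.1  -0.52 -1.17] Mtool [-0.232  0.038 -0.044] tcp [ 0.5596 -0.067   0.205 ] notch [ 0.5279 -0.0651  0.199 ] w 0.0094
moment about bar -0.22
```

View pics/s7c.png

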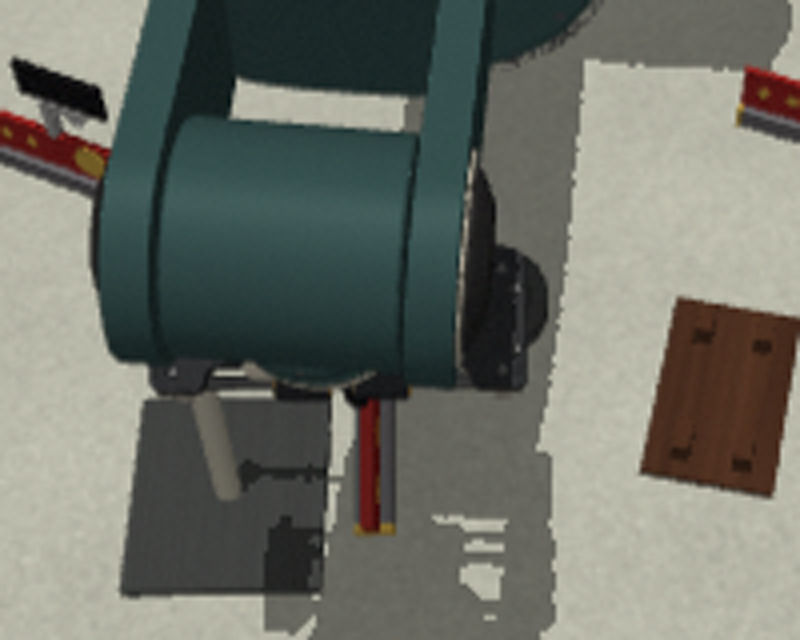

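```bash
python3 -m jog '[{"x":0,"y":0,"z":0,"rx":0,"ry":0,"rz":0,"hand":0.008}]'; python3 ft.py 3;python3 -m jog '[{"x":0,"y":0,"z":0,"rx":0,"ry":0,"rz":0,"hand":0.0095}]'; python3 ft.py 6
```

```text
time: 20.8
tcp_pos: [0.5596, -0.067, 0.2051]
orientation: [-2.012, -1.9, 0.453]
ft_force: [0.0, -0.6, 1.1]
width: 0.0101
t 20.95 tilt(down+) 26.78 F world [0.01 0.87 2.63] Ftool [ 0.86 -1.22 -2.33] Mtool [-0.164  0.032 -0.021] tcp [ 0.5596 -0.067   0.205 ] notch [ 0.5278 -0.0652  0.199 ] w 0.0102
moment about bar -0.319
time: 21.05
tcp_pos: [0.5596, -0.067, 0.205]
orientation: [-2.012, -1.9, 0.453]
ft_force: [0.3, -0.1, 1.6]
width: 0.01
t 21.35 tilt(down+) 26.77 F world [-0.01 -0.    1.66] Ftool [-0.01 -0.75 -1.48] Mtool [-0.165  0.044 -0.03 ] tcp [ 0.5596 -0.067   0.205 ] notch [ 0.5278 -0.0651  0.199 ] w 0.0099
moment about bar -0.207
```

```bash
python3 -m jog '[{"x":0,"y":0,"z":0,"rx":0,"ry":0,"rz":0,"hand":0.0098}]'; python3 ft.py 4;python3 -m jog '[{"x":0,"y":0,"z":0,"rx":0,"ry":0,"rz":0,"hand":0.0099}]'; python3 ft.py 4
```

```text
time: 21.45
tcp_pos: [0.5596, -0.067, 0.205]
orientation: [-2.012, -1.9, 0.453]
ft_force: [0.0, 0.4, 1.5]
width: 0.0099
t 21.65 tilt(down+) 26.78 F world [-0.13 -0.55  1.58] Ftool [-0.55 -0.8  -1.36] Mtool [-0.174  0.013 -0.058] tcp [ 0.5596 -0.067   0.205 ] notch [ 0.5278 -0.0652  0.199 ] w 0.0103
moment about bar -0.223
time: 21.75
tcp_pos: [0.5596, -0.067, 0.205]
orientation: [-2.012, -1.9, 0.453]
ft_force: [0.4, 0.4, 0.9]
width: 0.0098
t 21.95 tilt(down+) 26.77 F world [ 0.25 -0.04  0.72] Ftool [-0.03 -0.1  -0.75] Mtool [-0.331  0.02  -0.037] tcp [ 0.5596 -0.067   0.205 ] notch [ 0.5279 -0.0652  0.1989] w 0.01
moment about bar -0.229
```

The load eases as the grip does (1.6 → 0.7 N), so the grip really is loosening gradually. Continuing.

```bash
python3 -m jog '[{"x":0,"y":0,"z":0,"rx":0,"ry":0,"rz":0,"hand":0.00995}]'; python3 ft.py 6;python3 -m jog '[{"x":0,"y":0,"z":0,"rx":0,"ry":0,"rz":0,"hand":0.01}]'; python3 ft.py 6
```

```text
time: 22.05
tcp_pos: [0.5596, -0.067, 0.2049]
orientation: [-2.012, -1.9, 0.453]
ft_force: [1.3, -0.2, 0.0]
width: 0.0099
t 22.35 tilt(down+) 26.77 F world [ 0.73 -0.46  0.16] Ftool [-0.42  0.6  -0.48] Mtool [-0.422  0.04  -0.042] tcp [ 0.5596 -0.067   0.2049] notch [ 0.5279 -0.0652  0.1989] w 0.0098
moment about bar -0.175
time: 22.45
tcp_pos: [0.5596, -0.067, 0.2049]
orientation: [-2.012, -1.9, 0.453]
ft_force: [1.3, -0.3, -0.8]
width: 0.0099
t 22.75 tilt(down+) 26.78 F world [ 0.23 -0.04 -0.1 ] Ftool [-0.02  0.25 -0.01] Mtool [-0.358  0.067 -0.029] tcp [ 0.5596 -0.067   0.2049] notch [ 0.5278 -0.0652  0.1989] w 0.01
moment about bar -0.168
```

Force is now about zero and the moment (-0.36) matches the empty-gripper value predicted for this tilt, so it feels balanced. Opening on slowly, then checking.

```bash
python3 -m jog '[{"x":0,"y":0,"z":0,"rx":0,"ry":0,"rz":0,"hand":0.0101},{"x":0,"y":0,"z":0,"rx":0,"ry":0,"rz":0,"hand":0.0102},{"x":0,"y":0,"z":0,"rx":0,"ry":0,"rz":0,"hand":0.0104},{"x":0,"y":0,"z":0,"rx":0,"ry":0,"rz":0,"hand":0.0108}]'; python3 ft.py 6; python3 -m jog '[{"x":0,"y":0,"z":0,"rx":0,"ry":0,"rz":0,"hand":0.013},{"x":0,"y":0,"z":0,"rx":0,"ry":0,"rz":0,"hand":0.02},{"x":0,"y":0,"z":0,"rx":0,"ry":0,"rz":0,"hand":0.03},{"x":0,"y":0,"z":0,"rx":0,"ry":0,"rz":0,"hand":0.03},{"x":0,"y":0,"z":0,"rx":0,"ry":0,"rz":0,"hand":0.03}]'; python3 -c "
from h import *
for i in range(2):
  p=shot('scene','s8%d.png'%i); C=cloud(p); im=p['image'].astype(int)
  near=(p['range_z']>0)&(np.hypot(C[...,0]-.57,C[...,1]+.06)<.15)&(C[...,2]>.03)
  yel=near&(im[...,0]>110)&(im[...,1]>80)&(im[...,2]<70)
  print(yel.sum(),C[yel].mean(0).round(4),p['image'].shape)
im=cv2.imread('pics/s81.png')[100:260,130:330]; cv2.imwrite('pics/s8c.png',cv2.resize(im,None,fx=4,fy=4,interpolation=2))
rel([.56,-.067,.3],Rt(86.8))"
```

```text
time: 23.15
tcp_pos: [0.5596, -0.0669, 0.2049]
orientation: [-2.012, -1.9, 0.454]
ft_force: [0.5, -0.4, -1.2]
width: 0.0105
t 23.45 tilt(down+) 26.78 F world [-0.19 -0.14 -0.13] Ftool [-0.15 -0.1   0.2 ] Mtool [-0.362  0.041 -0.034] tcp [ 0.5596 -0.067   0.2049] notch [ 0.5278 -0.0651  0.1989] w 0.0108
moment about bar -0.235
time: 23.95
tcp_pos: [0.5596, -0.0669, 0.2049]
orientation: [-2.012, -1.9, 0.454]
ft_force: [-0.2, -0.0, -0.2]
width: 0.0301
9 [ 0.5861 -0.0668  0.0602] (384, 512, 3)
9 [ 0.5861 -0.0668  0.0603] (384, 512, 3)
t 24.05 tcp [ 0.5596 -0.0669  0.2049] F [-0.69 -0.26  0.25] M [ 0.014 -0.328 -0.024] w 0.0303
tool shift [-0.0001 -0.0425 -0.0851] turn deg [-26.78   0.05  -0.09] | after turn shift [-0.      0.0004 -0.0951]
R0 cols x [ 0.057  0.998 -0.001] y [ 0.891 -0.052 -0.451] z [-0.45   0.025 -0.893]
```

View pics/s8c.png

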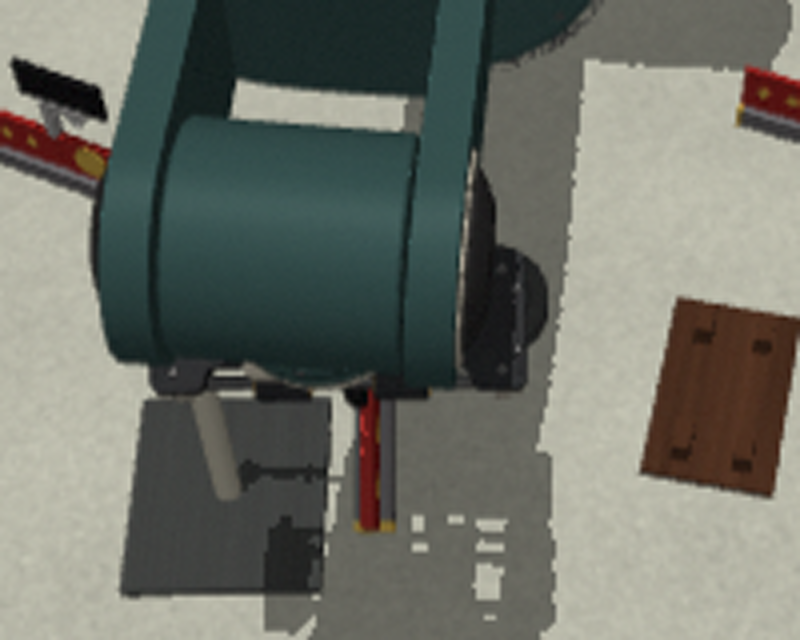

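The sign hangs still, with the cap at crop (375,527) identical in both pictures and the fingers open. Backing out along the tool axis.

```bash
python3 -m jog '[{"x":0,"y":0,"z":-0.005,"rx":0,"ry":0,"rz":0,"hand":0.04},{"x":0,"y":0,"z":-0.008,"rx":0,"ry":0,"rz":0,"hand":0.04},{"x":0,"y":0,"z":-0.01,"rx":0,"ry":0,"rz":0,"hand":0.04},{"x":0,"y":0,"z":-0.01,"rx":0,"ry":0,"rz":0,"hand":0.04},{"x":0,"y":0,"z":0,"rx":0,"ry":0,"rz":0,"hand":0.04}]'; python3 -c "
from h import *
rel([.56,-.067,.2049],Rt(86.8,26.8))"
```

```text
time: 24.55
tcp_pos: [0.576, -0.0679, 0.2378]
orientation: [-2.013, -1.9, 0.453]
ft_force: [-0.7, -0.4, 0.2]
width: 0.04
t 24.55 tcp [ 0.576  -0.0679  0.2378] F [-0.67 -0.42  0.19] M [ 0.025 -0.364  0.044] w 0.04
tool shift [0.     0.0004 0.0366] turn deg [ 0.08  0.03 -0.1 ] | after turn shift [-0.      0.0005  0.0366]
R0 cols x [ 0.057  0.998 -0.001] y [ 0.892 -0.052 -0.45 ] z [-0.449  0.025 -0.893]
```

```bash
python3 -m jog '[{"x":0,"y":0,"z":-0.02,"rx":0,"ry":0,"rz":0,"hand":0.04},{"x":0,"y":0,"z":-0.03,"rx":0,"ry":0,"rz":0,"hand":0.04},{"x":0,"y":0,"z":-0.04,"rx":0,"ry":0,"rz":0,"hand":0.04},{"x":0,"y":0,"z":-0.03,"rx":0,"ry":0,"rz":0,"hand":0.04},{"x":0,"y":0,"z":0,"rx":0,"ry":0,"rz":0,"hand":0.04},{"x":0,"y":0,"z":0,"rx":0,"ry":0,"rz":0,"hand":0.04}]'; python3 -m jog '[{"x":0.03,"y":0,"z":0,"rx":0,"ry":0,"rz":0,"hand":0.04},{"x":0.045,"y":0,"z":0,"rx":0,"ry":0,"rz":0,"hand":0.04},{"x":0.045,"y":0,"z":0,"rx":0,"ry":0,"rz":0,"hand":0.04},{"x":0.045,"y":0,"z":0,"rx":0,"ry":0,"rz":0,"hand":0.04},{"x":0.045,"y":0,"z":0,"rx":0,"ry":0,"rz":0,"hand":0.04},{"x":0.03,"y":0,"z":0,"rx":0,"ry":0,"rz":0,"hand":0.04},{"x":0,"y":0,"z":0,"rx":0,"ry":0,"rz":0,"hand":0.04},{"x":0,"y":0,"z":0,"rx":0,"ry":0,"rz":0,"hand":0.04}]'; python3 -c "
from h import *
rel([.56,-.067,.2049],Rt(86.8,26.8))
for i in range(2):
  p=shot('scene','s9%d.png'%i); C=cloud(p); im=p['image'].astype(int)
  near=(p['range_z']>0)&(np.hypot(C[...,0]-.57,C[...,1]+.06)<.15)&(C[...,2]>.03)
  yel=near&(im[...,0]>110)&(im[...,1]>80)&(im[...,2]<70)
  print(yel.sum(),C[yel].mean(0).round(4))
for t in ['brush_pot','inkstone','paperweight']:
  print(t,[world(p,d['at']).round(3) for d in bot.look_for(t,p)[:1]])
im=cv2.imread('pics/s91.png')[100:260,130:330]; cv2.imwrite('pics/s9c.png',cv2.resize(im,None,fx=4,fy=4,interpolation=2))
p=shot('top','t9.png')"
```

```text
time: 25.15
tcp_pos: [0.6318, -0.0709, 0.348]
orientation: [-2.012, -1.899, 0.454]
ft_force: [-0.3, 0.1, -0.5]
width: 0.0399
time: 25.95
tcp_pos: [0.6426, 0.1765, 0.3387]
orientation: [-2.008, -1.889, 0.465]
ft_force: [-0.1, -0.5, 0.0]
width: 0.04
t 25.95 tcp [0.6426 0.1765 0.3387] F [-0.08 -0.5   0.  ] M [ 0.034 -0.398  0.026] w 0.04
tool shift [-0.2476  0.0019  0.1507] turn deg [-0.66  0.04 -0.31] | after turn shift [-0.2477 -0.0012  0.1505]
R0 cols x [ 0.06   0.998 -0.003] y [ 0.886 -0.055 -0.461] z [-0.46   0.025 -0.887]
14 [ 0.58   -0.062   0.0724]
16 [ 0.5668 -0.0616  0.0849]
brush_pot []
inkstone [array([0.377, 0.01 , 0.011])]
paperweight [array([0.759, 0.228, 0.013])]
```

View pics/s9c.png

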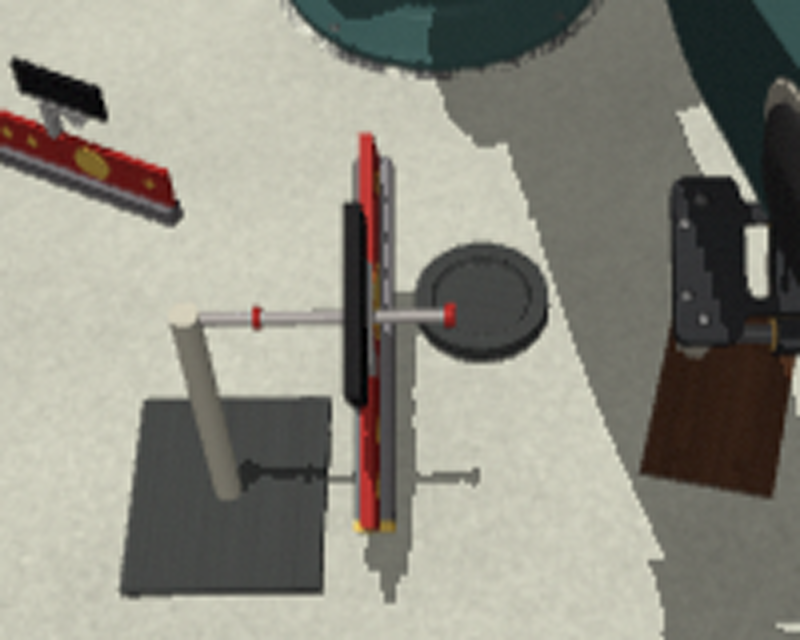

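The sign hangs on the bar between the collars at crop (257,318) and (449,315), and the gripper is well clear to the right. Final check for stillness and tilt.

```bash
python3 -m jog '[{"x":0,"y":0,"z":0,"rx":0,"ry":0,"rz":0,"hand":0.04},{"x":0,"y":0,"z":0,"rx":0,"ry":0,"rz":0,"hand":0.04}]'; python3 - <<'E'
from h import *
a=[]
for i in range(6):
    p=shot('scene','f%d.png'%i); C=cloud(p); im=p['image'].astype(int)
    near=(p['range_z']>0)&(abs(C[...,0]-.53)<.13)&(abs(C[...,1]+.063)<.03)&(C[...,2]>.19)&(im.max(-1)<50)
    q=C[near]; w=np.linalg.svd(q-q.mean(0))[2][0]; w*=np.sign(w[0]); a.append((np.degrees(np.arcsin(-w[2])).round(2),q.mean(0).round(4),len(q)))
    b=p['image'][130:240,200:250].astype(int)
    if i: print('diff max',abs(b-o).max())
    o=b
print(*a,sep='\n')
p=shot('top','f.png')
for t in ['brush_pot','inkstone','paperweight']:
  print(t,[world(p,d['at']).round(3) for d in bot.look_for(t,p)[:1]])
print(bot.state()['time'])
im=cv2.imread('pics/f.png')[90:290,160:380]; cv2.imwrite('pics/fc.png',cv2.resize(im,None,fx=3,fy=3))
E
```

```text
time: 26.45
tcp_pos: [0.6433, 0.1741, 0.3402]
orientation: [-2.013, -1.887, 0.462]
ft_force: [-1.1, 0.5, -0.3]
width: 0.04
diff max 8
diff max 9
diff max 10
diff max 8
diff max 9
(np.float64(31.31), array([ 0.5564, -0.0651,  0.2468]), 251)
(np.float64(30.63), array([ 0.5564, -0.065 ,  0.2465]), 249)
(np.float64(31.1), array([ 0.5567, -0.0651,  0.2466]), 246)
(np.float64(30.44), array([ 0.5563, -0.0651,  0.2464]), 249)
(np.float64(29.93), array([ 0.5562, -0.065 ,  0.2468]), 247)
(np.float64(31.21), array([ 0.5567, -0.0651,  0.2467]), 248)
brush_pot [array([0.793, 0.082, 0.058])]
inkstone [array([ 0.376, -0.004,  0.015])]
paperweight []
26.95
```

View pics/fc.png

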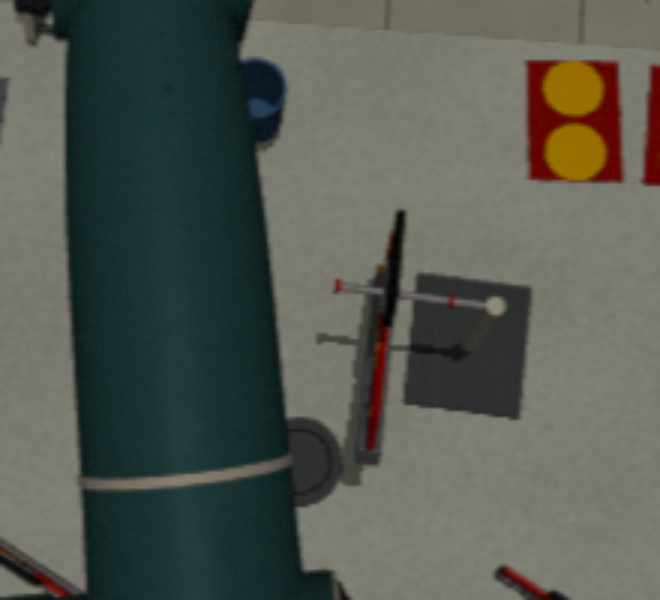

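```bash
python3 -c "
from bench import bot
print(bot.finish_job())"
```

```text
the job is handed in; nothing more can be done
None
```

The red sale sign now hangs on its own on the stand's bar, and I handed the job in about 27 s into the 67 s allowed. The hand-in gave no verdict.

**What I did:**
- I gripped the largest sign (the one in the cradle) 25 mm toward its heavy end. I lifted it out level, at about 3.6 N, and slid it over the bar's free end.
- I seated it level, with about 4–5 N on the bar.
- I then let the heavy end down to 26.8°. I tilted it slightly clear of the bar from about 10° and reseated it at the end, so it was not resting on the bar the whole way down.
- I eased the grip in 0.05–0.3 mm steps until the force read about zero, then opened and backed out.

**Last checks:**
- **Stillness:** Six pictures before hand-in show no change beyond image noise.
- **Position:** The sign sits between the two collars, and the gripper is clear with no force on it. From the tool pose I put the notch within about 1 mm of the bar while it was still held. I did not measure it again after release.
- **Tilt:** The depth fit gives 30–31°, against the 26.8° I set. I did not settle whether that is a small shift after release or fit error; either way it is within the 40° the V can hold.
- **Balance reading:** The wrist moment changes with tilt, so I had to correct for that, partly from a model. The reading after the grip came off agreed with the correction.
- **Bystanders:** The inkstone and paperweight matched their starting positions in the scene picture. In the last top picture the arm partly hid the pot and inkstone, which read 10–15 mm off, and the paperweight was not found. I put the offsets down to the arm being in the way, and no contact was felt.

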